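# Stack a stepped pulley on the weld fixture and clamp it

## Task

Set up the stepped pulley for tacking: swing the clamp arm well clear of the spigot, then stack every pulley step on the bench onto the centring spigot, flange down and fully home one on another, from the largest flange at the bottom to the smallest, with the end cap on top. Then swing the arm back against its stop and screw the wing down clockwise until the spring pad presses firmly on the cap (about a quarter turn past first touch), and let go; leave the cup, the bottle and the spanner alone.

Things in the scene. Friction and masses are not known exactly. Their poses are not given: they have to be found in the camera images.
- hub110: Pulley step, aluminium, flange face down (may be absent: None). From the underside up: flange 110 mm dia, 0-9 mm; collar 52 mm dia, 9-21 mm (grip here); chamfered pilot 40 mm dia, 21-28 mm. Recess underneath 42.4 mm dia, 9 deep, fits over the pilot of the spigot or of another step, underside resting on its shoulder: each step adds 21 mm. 0.30 kg. Origin: centre of underside, z up the axis.
- hub98: Pulley step, aluminium, flange face down (may be absent: None). From the underside up: flange 98 mm dia, 0-9 mm; collar 52 mm dia, 9-21 mm (grip here); chamfered pilot 40 mm dia, 21-28 mm. Recess underneath 42.4 mm dia, 9 deep, fits over the pilot of the spigot or of another step, underside resting on its shoulder: each step adds 21 mm. 0.25 kg. Origin: centre of underside, z up the axis.
- hub86: Pulley step, aluminium, flange face down (may be absent: None). From the underside up: flange 86 mm dia, 0-9 mm; collar 52 mm dia, 9-21 mm (grip here); chamfered pilot 40 mm dia, 21-28 mm. Recess underneath 42.4 mm dia, 9 deep, fits over the pilot of the spigot or of another step, underside resting on its shoulder: each step adds 21 mm. 0.20 kg. Origin: centre of underside, z up the axis.
- hub74: Pulley step, aluminium, flange face down (may be absent: None). From the underside up: flange 74 mm dia, 0-9 mm; collar 52 mm dia, 9-21 mm (grip here); chamfered pilot 40 mm dia, 21-28 mm. Recess underneath 42.4 mm dia, 9 deep, fits over the pilot of the spigot or of another step, underside resting on its shoulder: each step adds 21 mm. 0.16 kg. Origin: centre of underside, z up the axis.
- cap: End cap, aluminium, flange face down, always present. From the underside up: flange 62 mm dia, 0-9 mm; plain flat-topped boss 36 mm dia, 9-29 mm (grip here), no pilot. Same recess underneath as the steps (42.4 mm dia, 9 deep). 0.11 kg. Origin: centre of the underside, z up its axis.
- spigot_face (a point): Spigot on the fixed grey base plate (260 x 110 x 16 mm): centre of its shoulder, 30 mm above the bench (steel disc 60 mm dia), from which a chamfered pilot 40 mm dia stands up 7 mm. z up; x points along the plate to the post, a steel column 34 mm dia whose axis is 150 mm away; the plate reaches 50 mm behind the spigot.
- pivot (a point): On the vertical axis of the post, 168 mm above the bench: the clamp arm turns about this. Axes as spigot_face.
- swing (a joint): Clamp arm, rad: 30 mm wide bar 158-180 mm above the bench, 150 mm from post axis to screw axis. 0 = against its stop, screw over the spigot; grows clockwise from above (screw moves to the fixture's +y side) to 1.5. Starts at 0 to 0.45. Friction 0.25 N m: stays where left. Can be moved by gripping the wing and following the arc, the hand turning with the arm.
- wing (a joint): Turn of the screw's wing relative to the arm, rad: 0 = fully raised, grows clockwise from above to 11.5. Clockwise lowers wing, stem and pad together, 30 mm per turn (4.77 mm per rad). Friction under 0.2 N m: stays where left. Starts at 0 to 1.2.
- wing_grip (a point): Centre of the wing, the black bar on top of the screw: 64 mm long (x of this frame, turning with it), 14 mm thick (y), 28 mm high (z, up); 256 mm above the bench when fully raised. Below it a collar 24 mm dia, 10 high, then the stem, 16 mm dia.
- pad: Round black rubber pad, 28 mm dia, at the lower end of the screw. Origin: centre of its underside, 142 mm above the bench and 114 mm below wing_grip when fully raised and free. Sprung: from first touch it gives way at 2 N per mm for 8 mm (16 N), then is solid.
- cup: Bystander: red plastic cup, 90 mm in diameter, 115 mm high. Leave it alone.
- oil: Bystander: black oil bottle, 70 mm in diameter, 200 mm high. Leave it alone.
- spanner: Bystander: steel wrench, 190 mm long, lying on the bench. Leave it alone.
There are look-alikes about, which are no part of the job. What is shaped like the hub110 but orange, purple or yellow is not meant.

How it is judged:
By the outcome, as a careful person would: the job done as asked, in the order asked, and still so for the second after the job is handed in, with the robot touching nothing.
Of hub110, hub98, hub86, hub74 only 2 to 3 are there at a start; the rules pass over those that are not, and their reading is None.
At some moment in a run one of hub110, hub98, hub86, hub74, cap may be knocked a few centimetres aside while the robot is not near it.
Once in a run the grip may slacken for a moment while it holds something.
It also fails if it takes over 210 s, if anything falls off the work surface, if the arm or the gripper's body presses on something with over 40 N, if the wrist force passes 120 N, or if a joint passes its speed limit or range.

## Robot

A 6-joint arm with a two-finger parallel gripper is mounted at the origin on the work surface. World frame = base frame: x ahead of the robot, y to its left, z up, the work surface at z = 0. Lengths are in m, angles in rad, forces in N, time in s.
With the tool pointing down it reaches from about 0.4 to 0.825 m from the base axis. Payload 7 kg.
Tool frame: the origin (TCP) lies on the centre line of the jaws, within the pads' length; the fingertips stand 19 mm ahead of it and the grasp point (between the pads) is the TCP (robot.tcp_to_tips is the distance from the TCP to the fingertips, in m); z points along the fingers, y is the line along which they close (so a half turn about z gives the same grasp; the last joint's range is limited). The gripper opens to 85 mm and grips with 20 to 120 N. Pads are 22 mm wide; open, the fingers measure 114 mm over their backs; the gripper's body (76 mm by 85 mm) begins 54 mm behind the grasp point. The pads swing forward as they close: fully open they stand 13 mm farther back than shut.
Start: joints at [-0.91, 0.359, 0.012, 0, -1.224, -0.288], TCP at [0.246, -0.629, 0.25] pointing down, gripper open.
Joint ranges: [-3.07, 3.07], [-1.43, 2.12], [-1.02, 1.25], [-3.03, 1.67], [-3.05, -0], [-3.03, 3.03]. Speed limits (rad/s): [2.39, 2.39, 3.01, 3.14, 3.14, 3.14].

## Interface

Orientations are given as a rotation vector (axis times angle).
In Python, from bench import sensors, eyes, robot, models gives the robot as it stands.
- The arm moves only by the shell command python3 -m jog 'ROWS' [FORCE]. ROWS is JSON, a list of rows, each a list of 3 entries, a list of its own where there are three numbers: the turn, a rotation vector about the tool's x, y, z in degrees, then the shift along the tool's x, y, z in m, then the closure, from -1 (fully open) to 1 (shut). A call has exactly 8 rows; each row is the pose to reach, as a shift and turn from the pose commanded when the call began, along the tool's axes at that moment; what a row does not reach only later rows make up. A row lasts 1/12 s, in which the tool goes at most 41.7 mm and 7.16 degrees, less where a joint would pass 70% of its speed; a pose out of reach is approached as far as the arm can. A call with a gripper value outside its range is refused whole. The fingers move at their own pace and stop on an object; FORCE is the grip in N (left out, the last holds). Time passes only in rows, so rows that repeat a pose let the fingers close, or fill a call up. It gives the time, the measured TCP pose, the force, the opening and the grip force at its end, in the units of the state.
- sensors.state(): the state, without advancing time (a new reading comes with each control period).
- eyes.snapshot(name): name is "side" or "top"; returns a dict with "color" (420x560x3 uint8, red, green, blue), "fx", "fy", "cx", "cy" (pixels), "camera_from_world" (4x4, takes a point from world to camera coordinates). Camera axes: x right, y down, z forward; pixel columns grow to the right and rows downward; lengths in m; the calibration is good to about 2 mm. A picture is of the moment at which its call begins. There is no depth.
- robot.sign_off(): hands the job in; it is judged then, once.
Trained networks look in the newest picture that a camera, given by its name, has taken for a name from the list of things; names that differ only in an ending like _2 or _b are one class to them, and where a whole thing is asked for, a point or a joint stands for the part that bears it (a point fixed in the world has none). Each returns a list of dicts, best first, with "score" (0 to 1); they miss things now and then, are a little off and sometimes report something else, mostly with a low value. They report only what shows in the picture. A call takes as long as a camera call. They do not tell look-alikes from the thing itself.
- models.recognise(label, camera): "at" ([x, y, z] in m, in world coordinates, good to about 4 mm: the middle of the surface that is visible of it).
The state is a dict: "clock": time; "q": joint angles; "qd": joint speeds; "effort": joint torques, N m; "eef_pos": TCP position; "ee_rot": TCP orientation; "contact_force": force on the tool from outside, world axes, zero at the start; "torque": the same for the moment, N m; "grip_width": finger opening in m; "finger_force": force on a finger pad.
Only numpy, scipy, OpenCV 4.12 (cv2) and the standard library are available. Lean on these libraries where they do the work, as an engineer would, in place of code of your own. Each camera call takes 0.05 s, during which the arm holds its last target. There are 200 camera calls.

## Working session

There is one attempt and no reset: what is moved stays moved. The work goes in short steps, Python scripts to look and compute and a shell command to move; the robot and the scene stay as the last step left them, time stands still between calls to the robot, and variables do not carry over. Pictures are saved under pics/ and viewed, at most 14 in all, crops included, and the job is handed in when it is done.

```bash
ls; mkdir -p pics
cat > h.py <<'E'
import numpy as np, cv2
from bench import sensors, eyes, robot, models
from scipy.spatial.transform import Rotation as R
def snap(n,f=None):
    s=eyes.snapshot(n)
    if f: cv2.imwrite('pics/'+f,s['color'][:,:,::-1])
    return s
def ray(s,u,v,z):
    T=np.array(s['camera_from_world']);Ri=T[:3,:3].T;c=-Ri@T[:3,3]
    d=Ri@np.array([(u-s['cx'])/s['fx'],(v-s['cy'])/s['fy'],1]);return c+d*(z-c[2])/d[2]
def proj(s,p):
    T=np.array(s['camera_from_world']);q=T[:3,:3]@np.array(p)+T[:3,3]
    return s['fx']*q[0]/q[2]+s['cx'],s['fy']*q[1]/q[2]+s['cy']
E
python3 - <<'E'
from h import *
for c in ['top','side']:
    s=snap(c,c+'0.png')
    T=np.array(s['camera_from_world']);print(c,-T[:3,:3].T@T[:3,3],s['fx'])
    for l in ['hub110','hub98','hub86','hub74','cap','wing','swing','pad','wing_grip','cup','oil','spanner']:
        print(l,[(np.round(d['at'],3).tolist(),round(d['score'],2)) for d in models.recognise(l,c)[:4]])
st=sensors.state();print(st)
E
```

```text
pics
top [ 0.33970331 -0.00186278  1.03558987] 395.1182918661438
hub110 [([0.793, -0.124, 0.009], 0.86), ([0.424, -0.352, 0.021], 0.84), ([0.256, -0.253, 0.005], 0.77), ([0.819, 0.076, 0.007], 0.76)]
hub98 [([0.793, -0.124, 0.009], 0.86), ([0.424, -0.352, 0.021], 0.84), ([0.256, -0.253, 0.005], 0.77), ([0.819, 0.076, 0.007], 0.76)]
hub86 [([0.793, -0.124, 0.009], 0.86), ([0.424, -0.352, 0.021], 0.84), ([0.256, -0.253, 0.005], 0.77), ([0.819, 0.076, 0.007], 0.76)]
hub74 [([0.793, -0.124, 0.009], 0.86), ([0.424, -0.352, 0.021], 0.84), ([0.256, -0.253, 0.005], 0.77), ([0.819, 0.076, 0.007], 0.76)]
cap [([0.442, -0.2, 0.012], 0.81)]
wing [([0.506, 0.071, 0.271], 0.81)]
swing [([0.576, 0.058, 0.18], 0.8)]
pad []
wing_grip [([0.498, 0.068, 0.267], 0.66)]
cup [([0.542, 0.423, 0.066], 0.93)]
oil [([0.675, 0.375, 0.128], 0.82)]
spanner [([0.729, -0.282, 0.006], 0.81)]
side [0.00644994 0.95884364 0.88782232] 546.5411452098341
hub110 [([0.336, -0.048, 0.009], 0.91), ([0.817, 0.09, 0.013], 0.81), ([0.584, -0.346, 0.012], 0.76), ([0.274, -0.239, 0.01], 0.69)]
hub98 [([0.336, -0.048, 0.009], 0.91)
[... 604 characters left out ...]
86, -0.318, 0.003], 0.51)]
{'clock': 1.3, 'q': array([-9.09910701e-01,  3.58601575e-01,  1.19242071e-02, -1.61444910e-05,
       -1.22407710e+00, -2.88077016e-01]), 'qd': array([ 0.0010553 , -0.00132151,  0.00038244,  0.002804  ,  0.00010232,
       -0.00120272]), 'effort': array([-1.39678763e-03, -5.82979560e+01,  2.93660331e+01,  6.94164813e+00,
       -5.93620407e-04, -6.83591125e-06]), 'eef_pos': array([ 0.24583347, -0.62863697,  0.25030887]), 'ee_rot': array([-5.82206464e-01,  3.08714026e+00, -4.75907987e-05]), 'contact_force': array([ 0.13258825, -0.39495992,  0.09450753]), 'torque': array([-0.02547684, -0.04942963, -0.00314336]), 'finger_force': 0.0, 'grip_width': 0.08548269345077338}
```

View pics/top0.png

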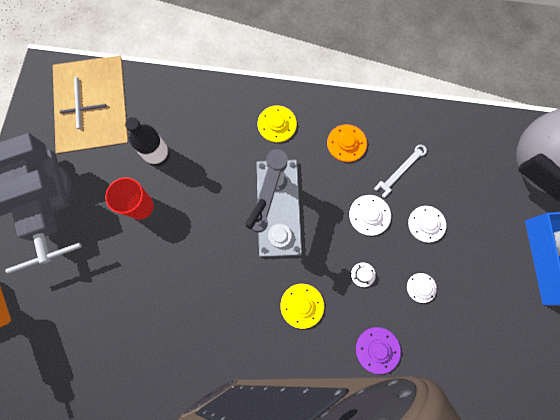

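View pics/side0.png

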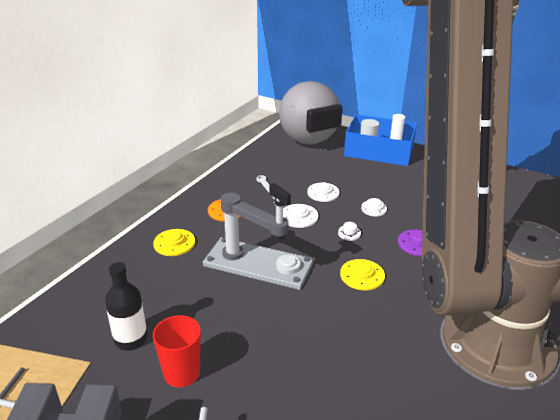

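The top view shows the post near (277,160), the spigot at (280,236) and the wing at (258,213), swung to the left. The aluminium parts are at (370,215), (427,224), (422,288) and (364,274, the cap). The yellow, orange and purple pieces are look-alikes. The side view shows the same layout.

```bash
cat >> h.py <<'E'
def fit(P):
    P=np.array(P)
    for _ in range(6):
        A=np.c_[2*P,np.ones(len(P))];x=np.linalg.lstsq(A,(P**2).sum(1),rcond=None)[0]
        r=np.sqrt(x[2]+x[0]**2+x[1]**2);e=abs(np.hypot(*(P-x[:2]).T)-r)
        P=P[e<=max(0.0025,np.percentile(e,90))] if len(P)>20 else P
    return x[0],x[1],2*r,len(P)
def discs(s,z=0.0065,amin=150):
    im=s['color'].astype(int);g=im.mean(2)
    m=((g>125)&(im.max(2)-im.min(2)<40)).astype(np.uint8)
    for c in cv2.findContours(m,cv2.RETR_EXTERNAL,cv2.CHAIN_APPROX_NONE)[0]:
        a=cv2.contourArea(c)
        if amin<a<4000:
            P=[ray(s,u,v,z)[:2] for u,v in c[:,0]]
            print(c[:,0].mean(0).round(),int(a),np.round(fit(P),4))
E
python3 - <<'E'
from h import *
for c in ['top','side']:
    print(c);s=snap(c);discs(s)
    if c=='top':
        cv2.imwrite('pics/t1.png',cv2.resize(s['color'][140:270,230:330,::-1],None,fx=6,fy=6,interpolation=2)[:600*1])
        im=cv2.resize(s['color'][140:270,230:330,::-1],None,fx=4.5,fy=4.5,interpolation=2);cv2.imwrite('pics/t1.png',im)
    if c=='side':
        im=cv2.resize(s['color'][180:290,195:325,::-1],None,fx=5,fy=5,interpolation=2);cv2.imwrite('pics/s1.png',im)
E
```

```text
top
[421. 287.] 675 [ 4.275e-01 -3.558e-01  7.420e-02  8.400e+01]
[363. 274.] 454 [ 4.404e-01 -2.050e-01  6.160e-02  7.000e+01]
[ 42. 254.] 499 [  0.3626   0.62     0.1241 107.    ]
[427. 224.] 1074 [ 5.962e-01 -3.617e-01  9.900e-02  1.050e+02]
[369. 215.] 1309 [ 5.995e-01 -2.092e-01  1.102e-01  1.170e+02]
[282. 229.] 2025 [5.400e-01 3.090e-02 1.699e-01 1.050e+02]
[ 18. 183.] 853 [ 0.5492  0.7413  0.1062 64.    ]
[260. 179.] 256 [ 0.6613  0.1106  0.0896 46.    ]
[289. 172.] 214 [6.894e-01 1.520e-02 6.020e-02 5.300e+01]
[399. 171.] 475 [ 0.7395 -0.284   0.1618 68.    ]
[155. 152.] 302 [ 0.7002  0.4008  0.0756 47.    ]
[ 14. 146.] 461 [ 0.6545  0.7848  0.0833 46.    ]
[ 77. 102.] 151 [ 0.8043  0.6875  0.1456 55.    ]
[505.  23.] 159 [ 1.2524 -0.5812  0.1111 86.    ]
side
[519. 321.] 299 [-3.800e-03 -1.288e-01  1.528e-01  7.500e+01]
[127. 323.] 837 [ 0.717   0.3704  0.0927 66.    ]
[349. 231.] 308 [ 0.437  -0.2068  0.0783 30.    ]
[251. 255.] 3133 [ 5.983e-01 -6.900e-03  2.570e-01  1.970e+02]
[294. 215.] 755 [ 0.6014 -0.2012  0.1209 64.    ]
[374. 207.] 342 [ 0.4263 -0.3496  0.0817 33.    ]
[323. 192.] 477 [ 0.593  -0.3558  0.1069 46.    ]
[369. 127.] 215 [ 0.6437 -0.8713  0.1278 28.    ]
[397. 126.] 252 [ 0.5785 -0.9302  0.2086 33.    ]
[455. 105.] 420 [ -3.4697  -2.3922   8.1751 245.    ]
```

View pics/t1.png

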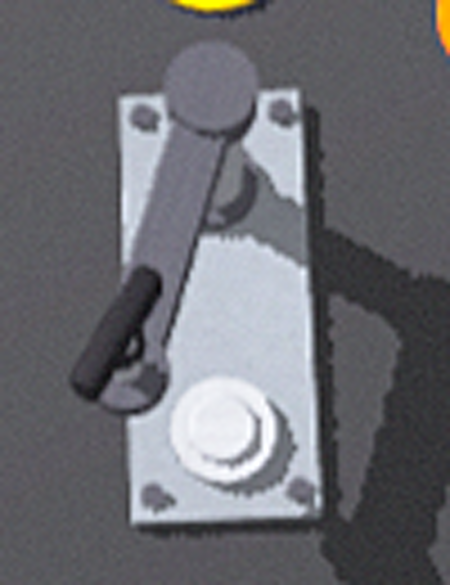

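View pics/s1.png

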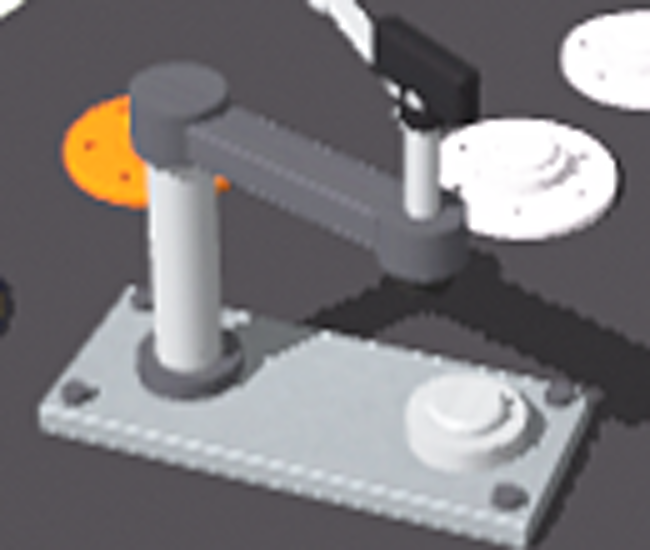

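The crops show the plate corners at about (257,162), (297,160), (302,254) and (260,256) in the full top image. The spigot shoulder is centred near (279,235) and the post cap near (277,160). The wing runs from (263,202) to (250,226). Three steps are present (110, 98 and 74), plus the cap.

```bash
cat >> h.py <<'E'
from scipy.optimize import minimize
SH={'hub110':.110,'hub98':.098,'hub86':.086,'hub74':.074}
def shape(n,z=0):
    if n=='cap': c=[(0,.009,.062),(.009,.029,.036)]
    elif n=='spigot': return [(.016,.030,.060),(.030,.037,.040)]
    else: c=[(0,.009,SH[n]),(.009,.021,.052),(.021,.028,.040)]
    return [(a+z,b+z,d) for a,b,d in c]
A=np.linspace(0,2*np.pi,60)
def sil(s,cyl,x,y,box,K=4):
    u0,v0,u1,v1=box;m=np.zeros(((v1-v0)*K,(u1-u0)*K),np.uint8)
    for a,b,d in cyl:
        pts=[proj(s,(x+d/2*np.cos(t),y+d/2*np.sin(t),z)) for z in (a,b) for t in A]
        p=(np.array(pts)+.5-[u0,v0])*K-.5
        cv2.fillConvexPoly(m,cv2.convexHull((p*16).round().astype(np.int32)),255,shift=4)
    return cv2.resize(m,(u1-u0,v1-v0),interpolation=cv2.INTER_AREA)/255.
def locate(s,name,x,y,z=0,thr=(70,200),cyl=None):
    cyl=cyl or shape(name,z);u,v=map(int,proj(s,(x,y,cyl[0][0]+.01)));r=34
    b=(max(u-r,0),max(v-r,0),min(u+r,560),min(v+r,420))
    g=s['color'][b[1]:b[3],b[0]:b[2]].astype(float).min(2)
    o=np.clip((g-thr[0])/(thr[1]-thr[0]),0,1)
    near=cv2.dilate(sil(s,cyl,x,y,b),np.ones((9,9)))>0
    f=lambda p:(abs(sil(s,cyl,p[0],p[1],b)-o)*near).sum()
    r=minimize(f,[x,y],method='Nelder-Mead',options=dict(initial_simplex=[[x,y],[x+.006,y],[x,y+.006]],xatol=1e-4,fatol=.01))
    return np.round(r.x,4),round(r.fun,1),round(sil(s,cyl,*r.x,b).sum())
E
python3 - <<'E'
from h import *
S={c:snap(c) for c in ('top','side')}
for n,x,y in [('hub110',.5995,-.208),('hub98',.596,-.36),('hub74',.4275,-.354),('cap',.44,-.205)]:
    for c in S: print(n,c,locate(S[c],n,x,y))
s=S['top'];x,y=ray(s,279.3,235.1,.03)[:2];print('spig0',x,y)
for c in S: print('spigot',c,locate(S[c],'spigot',x,y,thr=(185,235)))
C=[ray(s,230+(a+.5)/4.5-.5,140+(b+.5)/4.5-.5,.016)[:2] for a,b in [(120,97),(300,90),(322,512),(133,522)]]
C=np.array(C);print(C,np.linalg.norm(C[0]-C[3]),np.linalg.norm(C[1]-C[0]))
d=(C[0]-C[3])+(C[1]-C[2]);print('plate dir',np.degrees(np.arctan2(d[1],d[0])))
print('postcap',ray(s,276.7,160,.182))
for z in (.27,.262): 
  e=[ray(s,230+a/4.5,140+b/4.5,z)[:2] for a,b in [(148,280),(88,388)]];print('wing ends',e,np.linalg.norm(e[0]-e[1]))
print(sil.__name__, [int(S['top']['color'][r,c].min()) for r,c in [(225,280),(236,280),(215,370),(236,273)]])
E
```

```text
hub110 top (array([ 0.5998, -0.2097]), np.float64(121.3), 1357)
hub110 side (array([ 0.5994, -0.2059]), np.float64(173.2), 751)
hub98 top (array([ 0.5965, -0.362 ]), np.float64(93.1), 1114)
hub98 side (array([ 0.5951, -0.3583]), np.float64(57.3), 508)
hub74 top (array([ 0.4275, -0.3565]), np.float64(77.2), 717)
hub74 side (array([ 0.4265, -0.3529]), np.float64(52.8), 374)
cap top (array([ 0.4406, -0.2055]), np.float64(88.7), 487)
cap side (array([ 0.4394, -0.203 ]), np.float64(63.4), 338)
spig0 0.5075337438254981 0.021096339160957094
spigot top (array([0.5098, 0.0223]), np.float64(131.4), 444)
spigot side (array([0.5082, 0.0235]), np.float64(138.5), 402)
[[ 0.70365442  0.11164137]
 [ 0.72304686  0.00398639]
 [ 0.47026426 -0.04105375]
 [ 0.44974226  0.06553884]] 0.25806361130900246 0.10938767218892002
plate dir 10.197140186967026
postcap [0.65357867 0.04729061 0.182     ]
wing ends [array([0.52887767, 0.05721892]), array([0.47699201, 0.07610998])] 0.05521769656079053
wing ends [array([0.53085444, 0.05783629]), array([0.4784266 , 0.07692476])] 0.05579469161873404
sil [235, 235, 254, 237]
```

```bash
cat >> h.py <<'E'
def pose():
    s=sensors.state();M=R.from_rotvec(s['ee_rot']).as_matrix()
    return s,np.array(s['eef_pos']),np.degrees(np.arctan2(M[1,1],M[0,1])),M
def plan(*W):
    """waypoints (x,y,z,yaw of tool y, deg); prints tool-frame turn z and shift for each leg"""
    s,p,yw,M=pose();tilt=np.degrees(np.arccos(-M[2,2]))
    print('t',round(s['clock'],1),'at',p.round(4),'yaw',round(yw,1),'q6',round(np.degrees(s['q'][5])),'tilt',round(tilt,2),'w',round(s['grip_width'],4),'F',s['contact_force'].round(1),'ff',round(s['finger_force'],1))
    for x,y,z,w in W:
        d=np.array([x,y,z])-p;a=np.radians(yw)
        ty=np.array([np.cos(a),np.sin(a)]);tx=np.array([-ty[1],ty[0]])*-1  # tool x = y x z, z down
        tx=np.cross([ty[0],ty[1],0],[0,0,-1])[:2]
        print('turn',round(-(w-yw),1),'shift',[round(v,4) for v in (d[:2]@tx,d[:2]@ty,-d[2])])
        p=np.array([x,y,z]);yw=w
E
python3 - <<'E'
from h import *
_,p,y,M=pose();print(M[:,0])
plan((.33,-.40,.36,157),(.42,-.17,.36,204),(.505,.067,.36,250),(.505,.067,.264,250))
E
```

```text
[-9.31313117e-01 -3.64219547e-01 -1.97423288e-05]
t 1.5 at [ 0.2458 -0.6286  0.2503] yaw 111.4 q6 -17 tilt 0.0 w 0.0855 F [-1.2 -0.3  1.2] ff 0.0
turn -45.6 shift [np.float64(-0.1617), np.float64(0.1823), np.float64(-0.1097)]
turn -47 shift [np.float64(-0.2469), np.float64(0.007), np.float64(-0.0)]
turn -46 shift [np.float64(-0.1819), np.float64(-0.174), np.float64(-0.0)]
turn 0 shift [np.float64(0.0), np.float64(0.0), np.float64(0.096)]
```

```bash
python3 -m jog '[[[0,0,-7],[-0.02,0.023,-0.03],-1],[[0,0,-14],[-0.04,0.046,-0.06],-1],[[0,0,-21],[-0.06,0.07,-0.09],-1],[[0,0,-28],[-0.085,0.095,-0.11],-1],[[0,0,-34],[-0.11,0.12,-0.11],-1],[[0,0,-40],[-0.135,0.15,-0.11],-1],[[0,0,-45.6],[-0.162,0.182,-0.11],-1],[[0,0,-45.6],[-0.162,0.182,-0.11],-1]]' 40
python3 -m jog '[[[0,0,-7],[-0.035,0.001,0],-1],[[0,0,-14],[-0.07,0.002,0],-1],[[0,0,-21],[-0.105,0.003,0],-1],[[0,0,-28],[-0.14,0.004,0],-1],[[0,0,-35],[-0.175,0.005,0],-1],[[0,0,-42],[-0.21,0.006,0],-1],[[0,0,-47],[-0.247,0.007,0],-1],[[0,0,-47],[-0.247,0.007,0],-1]]'
python3 -m jog '[[[0,0,-7],[-0.025,-0.025,0],-1],[[0,0,-14],[-0.05,-0.05,0],-1],[[0,0,-21],[-0.075,-0.075,0],-1],[[0,0,-28],[-0.1,-0.1,0],-1],[[0,0,-35],[-0.13,-0.125,0],-1],[[0,0,-41],[-0.16,-0.15,0],-1],[[0,0,-46],[-0.182,-0.174,0],-1],[[0,0,-46],[-0.182,-0.174,0],-1]]'
python3 - <<'E'
from h import *
plan((.505,.067,.264,250))
s=snap('side');im=cv2.resize(s['color'][120:260,195:335,::-1],None,fx=4,fy=4,interpolation=2);cv2.imwrite('pics/s2.png',im)
E
```

```text
clock: 2.17
eef_pos: [0.3319, -0.3953, 0.3615]
ee_rot: [-1.745, 2.609, -0.003]
contact_force: [0.1, -0.9, -0.2]
grip_width: 0.0852
finger_force: 0.0
clock: 2.83
eef_pos: [0.4223, -0.1658, 0.3605]
ee_rot: [-2.641, 1.698, -0.001]
contact_force: [-0.6, -1.6, 0.5]
grip_width: 0.0855
finger_force: 0.0
clock: 3.5
eef_pos: [0.5073, 0.0711, 0.3595]
ee_rot: [-3.096, 0.534, 0.001]
contact_force: [-0.2, -0.5, 0.7]
grip_width: 0.0853
finger_force: 0.0
t 3.5 at [0.5073 0.0711 0.3595] yaw -109.6 q6 40 tilt 0.03 w 0.0853 F [-0.2 -0.5  0.7] ff 0.0
turn -359.6 shift [np.float64(-0.0008), np.float64(0.0047), np.float64(0.0955)]
```

```bash
python3 -m jog '[[[0,0,0],[0,0.004,0.03],-1],[[0,0,0],[0,0.004,0.055],-1],[[0,0,0],[0,0.004,0.075],-1],[[0,0,0],[0,0.004,0.085],-1],[[0,0,0],[0,0.004,0.095],-1],[[0,0,0],[0,0.004,0.095],-1],[[0,0,0],[0,0.004,0.095],-0.5],[[0,0,0],[0,0.004,0.095],0]]' 40
python3 -m jog '[[[0,0,0],[0,0,0],0.3],[[0,0,0],[0,0,0],0.6],[[0,0,0],[0,0,0],1],[[0,0,0],[0,0,0],1],[[0,0,0],[0,0,0],1],[[0,0,0],[0,0,0],1],[[0,0,0],[0,0,0],1],[[0,0,0],[0,0,0],1]]'
python3 - <<'E'
from h import *
plan();print(np.degrees(sensors.state()['q']).round(),sensors.state()['torque'].round(2))
s=snap('side');im=cv2.resize(s['color'][120:270,195:345,::-1],None,fx=4,fy=4,interpolation=2);cv2.imwrite('pics/s2.png',im)
E
```

```text
clock: 4.22
eef_pos: [0.505, 0.0632, 0.2665]
ee_rot: [-3.093, 0.547, -0.003]
contact_force: [0.3, -0.3, 0.1]
grip_width: 0.0635
finger_force: 0.0
clock: 4.88
eef_pos: [0.5052, 0.0634, 0.2662]
ee_rot: [-3.093, 0.546, -0.003]
contact_force: [3.7, 2.3, 5.2]
grip_width: 0.0132
finger_force: 44.4
t 4.9 at [0.5052 0.0634 0.2662] yaw -110.0 q6 41 tilt 0.13 w 0.0132 F [3.7 2.3 5.2] ff 44.4
[ 29.   4. -19.   0. -67.  41.] [ 0.61 -0.91  0.01]
```

View pics/s2.png

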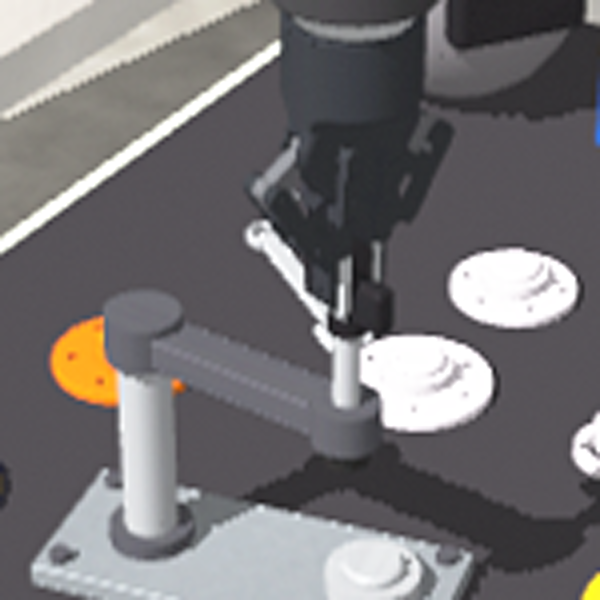

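The jaws are closed on the wing with a width of about 13 mm. Next I work out the arc.

```bash
cat >> h.py <<'E'
def arc(piv,degs):
    _,p,yw,_=pose();a=np.radians(yw);ty=np.array([np.cos(a),np.sin(a)]);tx=np.array([-ty[1],ty[0]])
    r=p[:2]-piv;print('r',np.linalg.norm(r))
    for g in degs:
        c,s=np.cos(-np.radians(g)),np.sin(-np.radians(g));d=np.array([[c,-s],[s,c]])@r-r
        print(g,round(d@tx,4),round(d@ty,4))
E
python3 - <<'E'
from h import *
arc([.6565,.0486],[3.5,7,10.5,14.5,18.5,22.5,26,29])
E
```

```text
r 0.152002446334535
3.5 -0.002 -0.0091
7 -0.0035 -0.0182
10.5 -0.0044 -0.0275
14.5 -0.0048 -0.0381
18.5 -0.0044 -0.0487
22.5 -0.0033 -0.0592
26 -0.0017 -0.0684
29 0.0001 -0.0761
```

```bash
for i in 1 2; do python3 -m jog '[[[0,0,3.5],[-0.002,-0.0091,0],1],[[0,0,7],[-0.0035,-0.0182,0],1],[[0,0,10.5],[-0.0044,-0.0275,0],1],[[0,0,14.5],[-0.0048,-0.0381,0],1],[[0,0,18.5],[-0.0044,-0.0487,0],1],[[0,0,22.5],[-0.0033,-0.0592,0],1],[[0,0,26],[-0.0017,-0.0684,0],1],[[0,0,29],[0.0001,-0.0761,0],1]]'; done
python3 -m jog '[[[0,0,0],[0,0,0],1],[[0,0,0],[0,0,0],-1],[[0,0,0],[0,0,0],-1],[[0,0,0],[0,0,0],-1],[[0,0,0],[0,0,0],-1],[[0,0,0],[0,0,-0.02],-1],[[0,0,0],[0,0,-0.06],-1],[[0,0,0],[0,0,-0.1],-1]]'
python3 - <<'E'
from h import *
plan((.6,-.208,.36,-110),(.6,-.208,.026,-110))
s=snap('top');discs(s)
for n,x,y in [('hub110',.5995,-.208),('hub98',.596,-.36),('hub74',.4275,-.354),('cap',.44,-.205)]: print(n,locate(s,n,x,y))
for l in ['wing','swing']:print([(np.round(d['at'],3),round(d['score'],2)) for d in models.recognise(l,'top')[:1]])
E
```

```text
clock: 5.6
eef_pos: [0.5307, 0.1343, 0.2661]
ee_rot: [2.855, -1.308, 0.001]
contact_force: [-0.6, -2.6, 8.2]
grip_width: 0.013
finger_force: 44.8
clock: 6.27
eef_pos: [0.5882, 0.1843, 0.2661]
ee_rot: [2.437, -1.981, 0.0]
contact_force: [-2.7, 0.1, 8.9]
grip_width: 0.0132
finger_force: 44.9
clock: 6.93
eef_pos: [0.587, 0.1838, 0.3648]
ee_rot: [2.438, -1.975, -0.002]
contact_force: [1.2, 0.8, 0.9]
grip_width: 0.0852
finger_force: 0.0
t 6.9 at [0.587  0.1838 0.3648] yaw -168.0 q6 -24 tilt 0.26 w 0.0852 F [1.2 0.8 0.9] ff 0.0
turn -58.0 shift [np.float64(0.386), np.float64(0.0685), np.float64(0.0048)]
turn 0 shift [np.float64(0.0), np.float64(0.0), np.float64(0.334)]
[264. 406.] 972 [ 4.450e-02 -6.700e-03  1.573e-01  1.710e+02]
[421. 287.] 673 [ 4.276e-01 -3.561e-01  7.410e-02  8.400e+01]
[363. 274.] 441 [ 4.399e-01 -2.050e-01  6.070e-02  7.000e+01]
[427. 224.] 1080 [ 5.962e-01 -3.617e-01  9.930e-02  1.060e+02]
[370. 215.] 1313 [ 5.995e-01 -2.093e-01  1.104e-01  1.180e+02]
[ 29. 177.] 247 [ 0.5653  0.7316  0.0789 39.    ]
[238. 172.] 416 [  0.6152   0.1258   0.1742 109.    ]
[281. 201.] 2668 [6.190e-01 3.550e-02 1.726e-01 3.710e+02]
[399. 171.] 484 [ 0.7406 -0.2829  0.1617 70.    ]
[155. 152.] 306 [ 0.7003  0.4007  0.0759 47.    ]
[ 17. 145.] 377 [ 0.6628  0.7791  0.0685 39.    ]
hub110 (array([ 0.5998, -0.2097]), np.float64(136.3), 1358)
hub98 (array([ 0.5966, -0.362 ]), np.float64(107.1), 1114)
hub74 (array([ 0.428 , -0.3568]), np.float64(77.9), 715)
cap (array([ 0.4401, -0.2053]), np.float64(117.1), 486)
[(array([0.592, 0.176, 0.27 ]), 0.69)]
[(array([0.61 , 0.124, 0.177]), 0.65)]
```

```bash
python3 -m jog '[[[0,0,0],[0.041,0.0045,0],-1],[[0,0,0],[0.082,0.009,0],-1],[[0,0,0],[0.123,0.0135,0],-1],[[0,0,0],[0.164,0.018,0],-1],[[0,0,0],[0.205,0.0225,0],-1],[[0,0,0],[0.246,0.027,0],-1],[[0,0,0],[0.287,0.0315,0],-1],[[0,0,0],[0.32,0.035,0],-1]]' 30
python3 - <<'E'
from h import *
plan((.6,-.208,.2,-168),(.6,-.208,.028,-168))
E
```

```text
clock: 7.75
eef_pos: [0.6193, -0.1386, 0.3642]
ee_rot: [2.439, -1.978, -0.002]
contact_force: [1.0, 0.4, -0.2]
grip_width: 0.085
finger_force: 0.0
t 7.8 at [ 0.6193 -0.1386  0.3642] yaw -168.1 q6 7 tilt 0.11 w 0.085 F [ 1.   0.4 -0.2] ff 0.0
turn -0.1 shift [np.float64(0.064), np.float64(0.0333), np.float64(0.1642)]
turn 0 shift [np.float64(0.0), np.float64(0.0), np.float64(0.172)]
```

```bash
python3 -m jog '[[[0,0,0],[0.02,0.011,0.03],-1],[[0,0,0],[0.04,0.022,0.07],-1],[[0,0,0],[0.064,0.0333,0.11],-1],[[0,0,0],[0.064,0.0333,0.15],-1],[[0,0,0],[0.064,0.0333,0.19],-1],[[0,0,0],[0.064,0.0333,0.22],-1],[[0,0,0],[0.064,0.0333,0.25],-1],[[0,0,0],[0.064,0.0333,0.28],-1]]'
python3 -m jog '[[[0,0,0],[0,0,0.02],-1],[[0,0,0],[0,0,0.04],-1],[[0,0,0],[0,0,0.05],-1],[[0,0,0],[0,0,0.056],-1],[[0,0,0],[0,0,0.056],-0.6],[[0,0,0],[0,0,0.056],0.2],[[0,0,0],[0,0,0.056],1],[[0,0,0],[0,0,0.056],1]]'
python3 -m jog '[[[0,0,0],[0,0,0],1],[[0,0,0],[0,0,0],1],[[0,0,0],[0,0,0],1],[[0,0,0],[0,0,0],1],[[0,0,0],[0,0,0],1],[[0,0,0],[0,0,0],1],[[0,0,0],[0,0,0],1],[[0,0,0],[0,0,0],1]]'
```

```text
clock: 8.42
eef_pos: [0.5991, -0.2055, 0.0825]
ee_rot: [2.439, -1.978, -0.004]
contact_force: [1.1, 0.6, -0.2]
grip_width: 0.0853
finger_force: 0.0
clock: 9.08
eef_pos: [0.6008, -0.2056, 0.0309]
ee_rot: [-2.441, 1.978, -0.001]
contact_force: [-2.7, 0.1, 3.2]
grip_width: 0.0502
finger_force: 30.8
clock: 9.75
eef_pos: [0.6008, -0.2056, 0.0308]
ee_rot: [-2.441, 1.978, -0.001]
contact_force: [-4.1, 0.3, 6.3]
grip_width: 0.0501
finger_force: 31.0
```

```bash
python3 -m jog '[[[0,0,0],[0,0,-0.001],-1],[[0,0,0],[0,0,-0.001],-1],[[0,0,0],[0,0,-0.001],-1],[[0,0,-6],[0,0,-0.001],-1],[[0,0,-13],[0,0,-0.001],-1],[[0,0,-20],[0,0,-0.001],-1],[[0,0,-27],[0,0,-0.001],-1],[[0,0,-34],[0,0,-0.001],-1]]'
python3 -m jog '[[[0,0,-7],[0,0,0],-1],[[0,0,-14],[0,0,0],-1],[[0,0,-21],[0,0,0],-1],[[0,0,-28],[0,0,0],-1],[[0,0,-35],[0,0,0],-1],[[0,0,-42],[0,0,0],-1],[[0,0,-49],[0,0,0],-1],[[0,0,-56],[0,0,0],-1]]'
python3 -m jog '[[[0,0,0],[0,0,0],-0.6],[[0,0,0],[0,0,0],1],[[0,0,0],[0,0,0],1],[[0,0,0],[0,0,0],1],[[0,0,0],[0,0,0],1],[[0,0,0],[0,0,0],1],[[0,0,0],[0,0,0],1],[[0,0,0],[0,0,0],1]]' 60
python3 -m jog '[[[0,0,0],[0,0,0],1],[[0,0,0],[0,0,-0.01],1],[[0,0,0],[0,0,-0.03],1],[[0,0,0],[0,0,-0.05],1],[[0,0,0],[0,0,-0.08],1],[[0,0,0],[0,0,-0.08],1],[[0,0,0],[0,0,-0.08],1],[[0,0,0],[0,0,-0.08],1]]'
python3 - <<'E'
from h import *
plan((.509,.022,.11,-78),(.509,.022,.066,-78))
s=snap('side')
im=cv2.resize(s['color'][120:260,225:375,::-1],None,fx=4,fy=4,interpolation=2);cv2.imwrite('pics/s3.png',im)
E
```

```text
clock: 10.42
eef_pos: [0.6011, -0.2054, 0.0304]
ee_rot: [-2.916, 1.169, -0.001]
contact_force: [0.3, -0.2, -0.3]
grip_width: 0.0853
finger_force: 0.0
clock: 11.08
eef_pos: [0.6012, -0.2054, 0.0304]
ee_rot: [3.123, 0.337, 0.001]
contact_force: [0.7, 0.1, 0.5]
grip_width: 0.0852
finger_force: 0.0
clock: 11.75
eef_pos: [0.6013, -0.2057, 0.0313]
ee_rot: [3.124, 0.323, 0.002]
contact_force: [-1.0, 0.8, 5.5]
grip_width: 0.049
finger_force: 60.8
clock: 12.42
eef_pos: [0.6001, -0.2052, 0.1099]
ee_rot: [-3.124, -0.324, 0.001]
contact_force: [-0.2, 0.9, -4.3]
grip_width: 0.0486
finger_force: 62.9
t 12.4 at [ 0.6001 -0.2052  0.1099] yaw -78.1 q6 103 tilt 0.06 w 0.0486 F [-0.2  0.9 -4.3] ff 62.9
turn -0.1 shift [np.float64(-0.0425), np.float64(-0.241), np.float64(-0.0001)]
turn 0 shift [np.float64(0.0), np.float64(0.0), np.float64(0.044)]
```

View pics/s3.png

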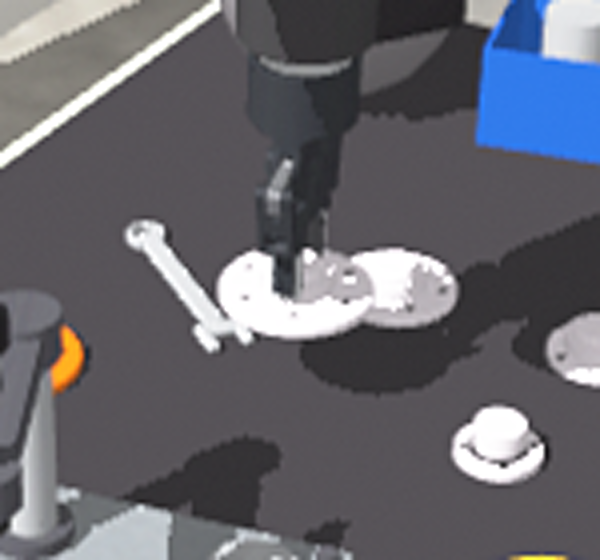

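```bash
python3 -m jog '[[[0,0,0],[-0.006,-0.034,0],1],[[0,0,0],[-0.012,-0.068,0],1],[[0,0,0],[-0.018,-0.102,0],1],[[0,0,0],[-0.024,-0.136,0],1],[[0,0,0],[-0.03,-0.17,0],1],[[0,0,0],[-0.036,-0.204,0],1],[[0,0,0],[-0.0407,-0.235,0],1],[[0,0,0],[-0.0407,-0.243,0],1]]'
python3 -m jog '[[[0,0,0],[0,0,0],1],[[0,0,0],[0,0,0.01],1],[[0,0,0],[0,0,0.02],1],[[0,0,0],[0,0,0.03],1],[[0,0,0],[0,0,0.035],1],[[0,0,0],[0,0,0.037],1],[[0,0,0],[0,0,0.037],1],[[0,0,0],[0,0,0.037],1]]'
python3 - <<'E'
from h import *
plan((.510,.024,.0613,-78))
E
```

```text
clock: 13.13
eef_pos: [0.5082, 0.0264, 0.1093]
ee_rot: [-3.124, -0.329, 0.004]
contact_force: [-0.4, -0.2, -2.7]
grip_width: 0.0489
finger_force: 63.2
clock: 13.8
eef_pos: [0.5108, 0.0235, 0.0731]
ee_rot: [3.124, 0.326, -0.001]
contact_force: [0.2, 0.2, -3.0]
grip_width: 0.0486
finger_force: 63.2
t 13.8 at [0.5108 0.0235 0.0731] yaw -78.1 q6 77 tilt 0.03 w 0.0486 F [ 0.2  0.2 -3. ] ff 63.2
turn -0.1 shift [np.float64(-0.0007), np.float64(-0.0007), np.float64(0.0118)]
```

```bash
python3 -m jog '[[[0,0,0],[0,0,0.001],1],[[0,0,0],[0,0,0.002],1],[[0,0,0],[0,0,0.003],1],[[0,0,0],[0,0,0.004],1],[[0,0,0],[0,0,0.005],1],[[0,0,0],[0,0,0.006],1],[[0,0,0],[0,0,0.006],1],[[0,0,0],[0,0,0.006],1]]'
python3 - <<'E'
from h import *
plan();print(sensors.state()['torque'].round(2))
E
```

```text
clock: 14.47
eef_pos: [0.5106, 0.0239, 0.0673]
ee_rot: [3.124, 0.327, -0.0]
contact_force: [0.8, -1.5, -2.8]
grip_width: 0.0488
finger_force: 63.0
t 14.5 at [0.5106 0.0239 0.0673] yaw -78.0 q6 77 tilt 0.01 w 0.0488 F [ 0.8 -1.5 -2.8] ff 63.0
[0.04 0.08 0.03]
```

```bash
python3 -m jog '[[[0,0,0],[0,0,0.001],1],[[0,0,0],[0,0,0.002],1],[[0,0,0],[0,0,0.003],1],[[0,0,0],[0,0,0.004],1],[[0,0,0],[0,0,0.005],1],[[0,0,0],[0,0,0.006],1],[[0,0,0],[0,0,0.006],1],[[0,0,0],[0,0,0.006],1]]'
python3 - <<'E'
from h import *
plan();print(sensors.state()['torque'].round(2))
E
```

```text
clock: 15.13
eef_pos: [0.5114, 0.024, 0.0634]
ee_rot: [3.124, 0.329, 0.003]
contact_force: [-7.4, 0.3, 23.6]
grip_width: 0.0485
finger_force: 66.1
t 15.1 at [0.5114 0.024  0.0634] yaw -78.0 q6 77 tilt 0.11 w 0.0485 F [-7.4  0.3 23.6] ff 66.1
[ 0.31  2.89 -0.02]
```

```bash
python3 -m jog '[[[0,0,0],[-0.0005,0,0],1],[[0,0,0],[-0.001,0,0],1],[[0,0,0],[-0.0015,0,0],1],[[0,0,0],[-0.0015,0,0],1],[[0,0,0],[-0.0015,0,0],1],[[0,0,0],[-0.0015,0,0],1],[[0,0,0],[-0.0015,0,0],1],[[0,0,0],[-0.0015,0,0],1]]'
python3 - <<'E'
from h import *
plan();print(sensors.state()['torque'].round(2))
E
```

```text
clock: 15.8
eef_pos: [0.5089, 0.0235, 0.0613]
ee_rot: [3.124, 0.327, -0.001]
contact_force: [-5.1, 1.3, 4.8]
grip_width: 0.0488
finger_force: 64.0
t 15.8 at [0.5089 0.0235 0.0613] yaw -78.0 q6 77 tilt 0.04 w 0.0488 F [-5.1  1.3  4.8] ff 64.0
[ 0.37  1.52 -0.03]
```

```bash
python3 -m jog '[[[0,0,0],[0,0,0],-1],[[0,0,0],[0,0,0],-1],[[0,0,0],[0,0,0],-1],[[0,0,0],[0,0,0],-1],[[0,0,0],[0,0,-0.01],-1],[[0,0,0],[0,0,-0.04],-1],[[0,0,0],[0,0,-0.08],-1],[[0,0,0],[0,0,-0.1],-1]]' 30
python3 - <<'E'
from h import *
s=snap('top')
print(locate(s,'hub110',.509,.0235,.03))
for n,x,y in [('hub98',.596,-.36),('hub74',.4275,-.354),('cap',.44,-.205)]: print(n,locate(s,n,x,y))
plan((.598,-.358,.1,-78),(.598,-.358,.0305,-78))
E
```

```text
clock: 16.47
eef_pos: [0.5107, 0.0237, 0.1658]
ee_rot: [-3.124, -0.329, -0.007]
contact_force: [1.4, 0.4, 0.1]
grip_width: 0.0853
finger_force: 0.0
(array([0.5043, 0.0214]), np.float64(570.8), 1471)
hub98 (array([ 0.5965, -0.362 ]), np.float64(95.9), 1115)
hub74 (array([ 0.4278, -0.3568]), np.float64(72.9), 715)
cap (array([ 0.4405, -0.2054]), np.float64(127.2), 486)
t 16.5 at [0.5124 0.0243 0.1688] yaw -78.0 q6 77 tilt 0.54 w 0.085 F [ 2.3 -0.1  4.1] ff 0.0
turn 0.0 shift [np.float64(0.004), np.float64(0.3917), np.float64(0.0688)]
turn 0 shift [np.float64(0.0), np.float64(0.0), np.float64(0.0695)]
```

```bash
python3 -m jog '[[[0,0,0],[0,0.041,0],-1],[[0,0,0],[0,0.082,0],-1],[[0,0,0],[0,0.123,0],-1],[[0,0,0],[0,0.164,0],-1],[[0,0,0],[0,0.205,0],-1],[[0,0,0],[0.002,0.246,0],-1],[[0,0,0],[0.003,0.287,0.02],-1],[[0,0,0],[0.004,0.325,0.03],-1]]'
python3 -m jog '[[[0,0,0],[0,0.035,0.01],-1],[[0,0,0],[0,0.067,0.03],-1],[[0,0,0],[0,0.067,0.035],-1],[[0,0,0],[0,0.067,0.035],-1],[[0,0,0],[0,0.067,0.035],-1],[[0,0,0],[0,0.067,0.035],-1],[[0,0,0],[0,0.067,0.035],-1],[[0,0,0],[0,0.067,0.035],-1]]'
python3 - <<'E'
from h import *
plan((.598,-.358,.0305,-78))
E
```

```text
clock: 17.18
eef_pos: [0.5804, -0.294, 0.132]
ee_rot: [3.124, 0.327, 0.002]
contact_force: [1.7, 0.7, -0.4]
grip_width: 0.0854
finger_force: 0.0
clock: 17.85
eef_pos: [0.5947, -0.3568, 0.0983]
ee_rot: [3.123, 0.33, 0.003]
contact_force: [0.8, 1.4, 0.2]
grip_width: 0.0852
finger_force: 0.0
t 17.9 at [ 0.5947 -0.3568  0.0983] yaw -78.0 q6 117 tilt 0.12 w 0.0852 F [0.8 1.4 0.2] ff 0.0
turn 0.0 shift [np.float64(0.003), np.float64(0.0018), np.float64(0.0678)]
```

```bash
python3 -m jog '[[[0,0,0],[0.003,0.002,0.02],-1],[[0,0,0],[0.003,0.002,0.04],-1],[[0,0,0],[0.003,0.002,0.055],-1],[[0,0,0],[0.003,0.002,0.062],-1],[[0,0,0],[0.003,0.002,0.067],-1],[[0,0,0],[0.003,0.002,0.067],-0.6],[[0,0,0],[0.003,0.002,0.067],0],[[0,0,0],[0.003,0.002,0.067],1]]' 30
python3 -m jog '[[[0,0,0],[0,0,0],1],[[0,0,0],[0,0,0],1],[[0,0,0],[0,0,0],1],[[0,0,0],[0,0,0],-1],[[0,0,0],[0,0,0],-1],[[0,0,0],[0,0,0],-1],[[0,0,7],[0,0,0],-1],[[0,0,14],[0,0,0],-1]]'
python3 -m jog '[[[0,0,7],[0,0,0],-1],[[0,0,14],[0,0,0],-1],[[0,0,21],[0,0,0],-1],[[0,0,28],[0,0,0],-1],[[0,0,35],[0,0,0],-1],[[0,0,42],[0,0,0],-1],[[0,0,49],[0,0,0],-1],[[0,0,56],[0,0,0],-1]]'
python3 -m jog '[[[0,0,7],[0,0,0],-1],[[0,0,14],[0,0,0],-1],[[0,0,20],[0,0,0],-1],[[0,0,20],[0,0,0],-0.6],[[0,0,20],[0,0,0],1],[[0,0,20],[0,0,0],1],[[0,0,20],[0,0,0],1],[[0,0,20],[0,0,0],1]]' 60
python3 -m jog '[[[0,0,0],[0,0,0],1],[[0,0,0],[0,0,0],1],[[0,0,0],[0,0,-0.01],1],[[0,0,0],[0,0,-0.03],1],[[0,0,0],[0,0,-0.05],1],[[0,0,0],[0,0,-0.08],1],[[0,0,0],[0,0,-0.1],1],[[0,0,0],[0,0,-0.1],1]]'
python3 - <<'E'
from h import *
plan((.508,.0235,.13,-168))
E
```

```text
clock: 18.52
eef_pos: [0.5981, -0.3592, 0.031]
ee_rot: [3.123, 0.328, 0.003]
contact_force: [-0.9, -3.8, 3.6]
grip_width: 0.0516
finger_force: 4.9
clock: 19.18
eef_pos: [0.5972, -0.359, 0.0295]
ee_rot: [-3.141, 0.064, 0.0]
contact_force: [0.5, 0.3, -0.4]
grip_width: 0.0854
finger_force: 0.0
clock: 19.85
eef_pos: [0.5972, -0.359, 0.0295]
ee_rot: [2.742, -1.533, -0.001]
contact_force: [-0.3, 0.0, 0.2]
grip_width: 0.0852
finger_force: 0.0
clock: 20.52
eef_pos: [0.5971, -0.3591, 0.0303]
ee_rot: [2.443, -1.974, -0.0]
contact_force: [-2.9, 1.1, 5.3]
grip_width: 0.049
finger_force: 61.2
clock: 21.18
eef_pos: [0.5998, -0.36, 0.1354]
ee_rot: [-2.441, 1.974, -0.012]
contact_force: [1.6, -0.1, -1.6]
grip_width: 0.0488
finger_force: 62.9
t 21.2 at [ 0.5998 -0.36    0.1354] yaw -167.9 q6 27 tilt 0.44 w 0.0488 F [ 1.6 -0.1 -1.6] ff 62.9
turn 0.1 shift [np.float64(-0.3942), np.float64(0.0095), np.float64(0.0054)]
```

```bash
python3 -m jog '[[[0,0,0],[-0.036,0.0007,0],1],[[0,0,0],[-0.072,0.0014,0],1],[[0,0,0],[-0.11,0.0021,0],1],[[0,0,0],[-0.15,0.0028,0],1],[[0,0,0],[-0.19,0.0035,0],1],[[0,0,0],[-0.23,0.0045,0],1],[[0,0,0],[-0.27,0.005,0],1],[[0,0,0],[-0.31,0.006,0],1]]'
python3 -m jog '[[[0,0,0],[-0.03,0.0005,0],1],[[0,0,0],[-0.055,0.001,0],1],[[0,0,0],[-0.072,0.0015,0],1],[[0,0,0],[-0.0827,0.0016,0.01],1],[[0,0,0],[-0.0827,0.0016,0.02],1],[[0,0,0],[-0.0827,0.0016,0.03],1],[[0,0,0],[-0.0827,0.0016,0.035],1],[[0,0,0],[-0.0827,0.0016,0.035],1]]'
python3 - <<'E'
from h import *
plan((.508,.0235,.0813,-168))
E
```

```text
clock: 21.85
eef_pos: [0.526, -0.0553, 0.1293]
ee_rot: [2.441, -1.977, -0.001]
contact_force: [0.9, 0.3, -2.0]
grip_width: 0.0488
finger_force: 62.8
clock: 22.52
eef_pos: [0.5075, 0.0226, 0.0929]
ee_rot: [2.438, -1.977, -0.003]
contact_force: [-0.3, 0.9, -4.3]
grip_width: 0.0489
finger_force: 62.9
t 22.5 at [0.5075 0.0226 0.0929] yaw -168.1 q6 -13 tilt 0.19 w 0.0489 F [-0.3  0.9 -4.3] ff 62.9
turn -0.1 shift [np.float64(-0.0008), np.float64(-0.0007), np.float64(0.0116)]
```

```bash
python3 -m jog '[[[0,0,0],[-0.0004,-0.0004,0.002],1],[[0,0,0],[-0.0007,-0.0007,0.004],1],[[0,0,0],[-0.0007,-0.0007,0.0055],1],[[0,0,0],[-0.0007,-0.0007,0.0065],1],[[0,0,0],[-0.0007,-0.0007,0.0075],1],[[0,0,0],[-0.0007,-0.0007,0.0085],1],[[0,0,0],[-0.0007,-0.0007,0.009],1],[[0,0,0],[-0.0007,-0.0007,0.009],1]]'
python3 -m jog '[[[0,0,0],[0,0,0.0005],1],[[0,0,0],[0,0,0.001],1],[[0,0,0],[0,0,0.0015],1],[[0,0,0],[0,0,0.002],1],[[0,0,0],[0,0,0.0025],1],[[0,0,0],[0,0,0.0025],1],[[0,0,0],[0,0,0.0025],1],[[0,0,0],[0,0,0.0025],1]]'
python3 - <<'E'
from h import *
plan((.508,.0235,.0813,-168));print(sensors.state()['torque'].round(2))
E
```

```text
clock: 23.18
eef_pos: [0.509, 0.0244, 0.0857]
ee_rot: [-2.441, 1.978, 0.0]
contact_force: [0.4, -0.9, -2.9]
grip_width: 0.0484
finger_force: 62.9
clock: 23.85
eef_pos: [0.5091, 0.0244, 0.0832]
ee_rot: [2.441, -1.978, -0.0]
contact_force: [-0.0, -0.3, -3.0]
grip_width: 0.0487
finger_force: 62.9
t 23.9 at [0.5091 0.0244 0.0832] yaw -168.0 q6 -13 tilt 0.0 w 0.0487 F [-0.  -0.3 -3. ] ff 62.9
turn -0.0 shift [np.float64(0.0007), np.float64(0.0012), np.float64(0.0019)]
[0.05 0.02 0.04]
```

```bash
python3 -m jog '[[[0,0,0],[0,0,0.0005],1],[[0,0,0],[0,0,0.001],1],[[0,0,0],[0,0,0.0015],1],[[0,0,0],[0,0,0.002],1],[[0,0,0],[0,0,0.0025],1],[[0,0,0],[0,0,0.0025],1],[[0,0,0],[0,0,0.0025],1],[[0,0,0],[0,0,0.0025],1]]'
python3 - <<'E'
from h import *
plan();print(sensors.state()['torque'].round(2))
s=snap('side');im=cv2.resize(s['color'][180:300,200:340,::-1],None,fx=4,fy=4,interpolation=2);cv2.imwrite('pics/s4.png',im)
E
```

```text
clock: 24.52
eef_pos: [0.5091, 0.0244, 0.0812]
ee_rot: [-2.441, 1.978, -0.0]
contact_force: [-3.5, -0.1, 5.7]
grip_width: 0.0493
finger_force: 63.7
t 24.5 at [0.5091 0.0244 0.0812] yaw -168.0 q6 -13 tilt 0.01 w 0.0493 F [-3.5 -0.1  5.7] ff 63.7
[0.09 1.3  0.01]
```

View pics/s4.png

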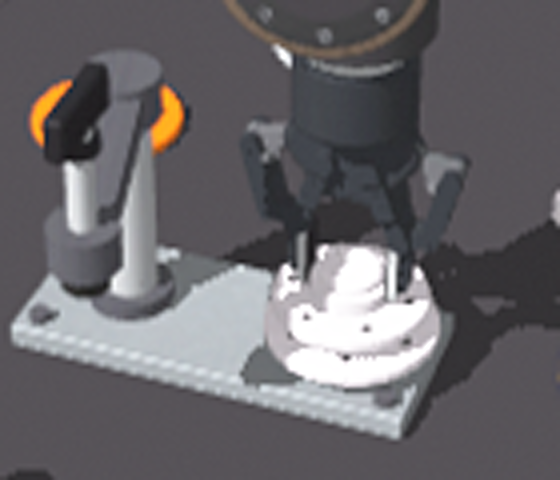

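The side view shows both steps seated level on the spigot and the arm well clear of them.

```bash
python3 -m jog '[[[0,0,0],[0,0,0],-1],[[0,0,0],[0,0,0],-1],[[0,0,0],[0,0,0],-1],[[0,0,0],[0,0,0],-1],[[0,0,0],[0,0,-0.01],-1],[[0,0,0],[0,0,-0.04],-1],[[0,0,0],[0,0,-0.08],-1],[[0,0,0],[0,0,-0.1],-1]]' 30
python3 -m jog '[[[0,0,0],[0.036,0.016,0],-1],[[0,0,0],[0.072,0.032,0],-1],[[0,0,0],[0.108,0.048,0],-1],[[0,0,0],[0.144,0.064,0],-1],[[0,0,0],[0.18,0.08,0],-1],[[0,0,0],[0.216,0.096,0],-1],[[0,0,0],[0.252,0.112,0],-1],[[0,0,0],[0.288,0.128,0],-1]]'
python3 -m jog '[[[0,0,0],[0.032,0.014,0.01],-1],[[0,0,0],[0.064,0.029,0.03],-1],[[0,0,0],[0.064,0.029,0.06],-1],[[0,0,0],[0.064,0.029,0.09],-1],[[0,0,0],[0.064,0.029,0.1],-1],[[0,0,0],[0.064,0.029,0.1],-1],[[0,0,0],[0.064,0.029,0.1],-1],[[0,0,0],[0.064,0.029,0.1],-1]]'
python3 - <<'E'
from h import *
s=snap('top')
for n,x,y in [('hub74',.4275,-.354),('cap',.44,-.205)]: print(n,locate(s,n,x,y))
discs(snap('side'))
plan((.4285,-.3535,.031,-168))
E
```

```text
clock: 25.23
eef_pos: [0.5105, 0.0246, 0.1853]
ee_rot: [-2.439, 1.975, -0.005]
contact_force: [1.3, -0.0, 1.6]
grip_width: 0.0857
finger_force: 0.0
clock: 25.9
eef_pos: [0.4429, -0.2857, 0.1818]
ee_rot: [-2.441, 1.977, -0.002]
contact_force: [0.8, 0.2, -0.2]
grip_width: 0.0854
finger_force: 0.0
clock: 26.57
eef_pos: [0.4299, -0.3527, 0.0827]
ee_rot: [-2.442, 1.976, -0.004]
contact_force: [-0.2, 0.5, 0.6]
grip_width: 0.0856
finger_force: 0.0
hub74 (array([ 0.3712, -0.2803]), np.float64(199.2), 496)
cap (array([ 0.4621, -0.3025]), np.float64(174.2), 114)
[127. 323.] 837 [ 0.717   0.3704  0.0927 66.    ]
[264. 265.] 2797 [5.737e-01 1.760e-02 2.112e-01 1.530e+02]
[349. 231.] 311 [ 0.4371 -0.2061  0.0785 30.    ]
[235. 236.] 258 [7.357e-01 4.200e-03 1.510e-01 5.000e+01]
[374. 207.] 343 [ 0.4262 -0.3504  0.0828 33.    ]
[272. 192.] 241 [ 0.7369 -0.2813  0.1681 46.    ]
t 26.7 at [ 0.4298 -0.3525  0.0827] yaw -168.0 q6 31 tilt 0.18 w 0.0855 F [0.3 0.1 1. ] ff 0.0
turn 0.0 shift [np.float64(0.0007), np.float64(0.0015), np.float64(0.0517)]
```

```bash
python3 -m jog '[[[0,0,0],[0.0007,0.0015,0.02],-1],[[0,0,0],[0.0007,0.0015,0.035],-1],[[0,0,0],[0.0007,0.0015,0.045],-1],[[0,0,0],[0.0007,0.0015,0.0517],-1],[[0,0,0],[0.0007,0.0015,0.0517],-1],[[0,0,0],[0.0007,0.0015,0.0517],-0.6],[[0,0,0],[0.0007,0.0015,0.0517],0],[[0,0,0],[0.0007,0.0015,0.0517],1]]' 30
python3 -m jog '[[[0,0,0],[0,0,0],1],[[0,0,0],[0,0,0],1],[[0,0,0],[0,0,0],1],[[0,0,0],[0,0,0],-1],[[0,0,0],[0,0,0],-1],[[0,0,0],[0,0,0],-1],[[0,0,-7],[0,0,0],-1],[[0,0,-14],[0,0,0],-1]]'
python3 -m jog '[[[0,0,-7],[0,0,0],-1],[[0,0,-14],[0,0,0],-1],[[0,0,-21],[0,0,0],-1],[[0,0,-28],[0,0,0],-1],[[0,0,-35],[0,0,0],-1],[[0,0,-42],[0,0,0],-1],[[0,0,-49],[0,0,0],-1],[[0,0,-56],[0,0,0],-1]]'
python3 -m jog '[[[0,0,-7],[0,0,0],-1],[[0,0,-14],[0,0,0],-1],[[0,0,-20],[0,0,0],-1],[[0,0,-20],[0,0,0],-0.6],[[0,0,-20],[0,0,0],1],[[0,0,-20],[0,0,0],1],[[0,0,-20],[0,0,0],1],[[0,0,-20],[0,0,0],1]]' 60
python3 -m jog '[[[0,0,0],[0,0,0],1],[[0,0,0],[0,0,-0.01],1],[[0,0,0],[0,0,-0.04],1],[[0,0,0],[0,0,-0.07],1],[[0,0,0],[0,0,-0.1],1],[[0,0,0],[0,0,-0.12],1],[[0,0,0],[0,0,-0.12],1],[[0,0,0],[0,0,-0.12],1]]'
python3 - <<'E'
from h import *
plan((.509,.024,.15,-78))
E
```

```text
clock: 27.33
eef_pos: [0.4275, -0.3537, 0.0298]
ee_rot: [-2.441, 1.978, -0.002]
contact_force: [-1.9, 1.0, 3.3]
grip_width: 0.0519
finger_force: 2.6
clock: 28.0
eef_pos: [0.4272, -0.3535, 0.0291]
ee_rot: [-2.668, 1.659, -0.0]
contact_force: [-0.1, 0.6, 0.2]
grip_width: 0.0852
finger_force: 0.0
clock: 28.67
eef_pos: [0.4271, -0.3535, 0.029]
ee_rot: [-3.134, 0.211, -0.0]
contact_force: [0.6, 0.3, -0.3]
grip_width: 0.085
finger_force: 0.0
clock: 29.33
eef_pos: [0.4273, -0.3536, 0.0297]
ee_rot: [3.125, 0.323, 0.001]
contact_force: [-2.1, 1.7, 6.6]
grip_width: 0.0493
finger_force: 60.6
clock: 30.0
eef_pos: [0.4276, -0.3536, 0.1507]
ee_rot: [3.124, 0.325, 0.005]
contact_force: [-1.2, -0.2, -2.3]
grip_width: 0.0488
finger_force: 62.4
t 30.0 at [ 0.4276 -0.3536  0.1507] yaw -78.1 q6 121 tilt 0.18 w 0.0488 F [-1.2 -0.2 -2.3] ff 62.4
turn -0.1 shift [np.float64(0.1573), np.float64(-0.3528), np.float64(0.0007)]
```

```bash
python3 -m jog '[[[0,0,0],[0.016,-0.036,0],1],[[0,0,0],[0.032,-0.072,0],1],[[0,0,0],[0.048,-0.108,0],1],[[0,0,0],[0.064,-0.144,0],1],[[0,0,0],[0.08,-0.18,0],1],[[0,0,0],[0.096,-0.216,0],1],[[0,0,0],[0.112,-0.252,0],1],[[0,0,0],[0.128,-0.287,0],1]]'
python3 -m jog '[[[0,0,0],[0.012,-0.027,0],1],[[0,0,0],[0.022,-0.05,0],1],[[0,0,0],[0.0293,-0.0658,0],1],[[0,0,0],[0.0293,-0.0658,0.01],1],[[0,0,0],[0.0293,-0.0658,0.02],1],[[0,0,0],[0.0293,-0.0658,0.03],1],[[0,0,0],[0.0293,-0.0658,0.036],1],[[0,0,0],[0.0293,-0.0658,0.036],1]]'
python3 - <<'E'
from h import *
plan((.509,.024,.1017,-78))
E
```

```text
clock: 30.67
eef_pos: [0.4918, -0.0443, 0.148]
ee_rot: [3.125, 0.325, -0.003]
contact_force: [0.4, -0.4, -2.1]
grip_width: 0.0489
finger_force: 62.6
clock: 31.33
eef_pos: [0.5063, 0.023, 0.1108]
ee_rot: [3.124, 0.325, -0.006]
contact_force: [0.1, 0.2, -1.3]
grip_width: 0.0489
finger_force: 62.6
t 31.3 at [0.5063 0.023  0.1108] yaw -78.1 q6 77 tilt 0.24 w 0.0489 F [ 0.1  0.2 -1.3] ff 62.6
turn -0.1 shift [np.float64(0.0029), np.float64(-0.0004), np.float64(0.0091)]
```

```bash
python3 -m jog '[[[0,0,0],[0.0008,0,0],1],[[0,0,0],[0.0008,0,0],1],[[0,0,0],[0.0008,0,0.001],1],[[0,0,0],[0.0008,0,0.002],1],[[0,0,0],[0.0008,0,0.003],1],[[0,0,0],[0.0008,0,0.004],1],[[0,0,0],[0.0008,0,0.005],1],[[0,0,0],[0.0008,0,0.005],1]]'
python3 - <<'E'
from h import *
plan((.509,.024,.1017,-78));print(sensors.state()['torque'].round(2))
E
```

```text
clock: 32.0
eef_pos: [0.5086, 0.0245, 0.1079]
ee_rot: [3.124, 0.327, -0.0]
contact_force: [0.2, -0.4, -1.5]
grip_width: 0.049
finger_force: 62.6
t 32.0 at [0.5086 0.0245 0.1079] yaw -78.0 q6 77 tilt 0.01 w 0.049 F [ 0.2 -0.4 -1.5] ff 62.6
turn -0.0 shift [np.float64(0.0003), np.float64(0.0005), np.float64(0.0062)]
[-0.   -0.01  0.04]
```

```bash
python3 -m jog '[[[0,0,0],[0,0.0003,0.001],1],[[0,0,0],[0,0.0003,0.002],1],[[0,0,0],[0,0.0003,0.003],1],[[0,0,0],[0,0.0003,0.004],1],[[0,0,0],[0,0.0003,0.005],1],[[0,0,0],[0,0.0003,0.006],1],[[0,0,0],[0,0.0003,0.0067],1],[[0,0,0],[0,0.0003,0.0067],1]]'
python3 - <<'E'
from h import *
plan();print(sensors.state()['torque'].round(2))
E
```

```text
clock: 32.67
eef_pos: [0.5087, 0.0242, 0.1017]
ee_rot: [3.124, 0.328, 0.0]
contact_force: [-1.8, -0.4, 4.1]
grip_width: 0.049
finger_force: 63.3
t 32.7 at [0.5087 0.0242 0.1017] yaw -78.0 q6 77 tilt 0.01 w 0.049 F [-1.8 -0.4  4.1] ff 63.3
[ 0.11  0.78 -0.05]
```

```bash
python3 -m jog '[[[0,0,0],[0,0,0],-1],[[0,0,0],[0,0,0],-1],[[0,0,0],[0,0,0],-1],[[0,0,0],[0,0,0],-1],[[0,0,0],[0,0,-0.01],-1],[[0,0,0],[0,0,-0.04],-1],[[0,0,0],[0,0,-0.07],-1],[[0,0,0],[0,0,-0.08],-1]]' 30
python3 -m jog '[[[0,0,0],[-0.018,0.033,0],-1],[[0,0,0],[-0.036,0.066,0],-1],[[0,0,0],[-0.054,0.099,0],-1],[[0,0,0],[-0.072,0.132,0],-1],[[0,0,0],[-0.09,0.165,0.02],-1],[[0,0,0],[-0.105,0.193,0.04],-1],[[0,0,0],[-0.1134,0.2076,0.07],-1],[[0,0,0],[-0.1134,0.2076,0.1],-1]]'
python3 - <<'E'
from h import *
discs(snap('side'))
plan((.441,-.2025,.032,-78))
E
```

```text
clock: 33.33
eef_pos: [0.5107, 0.0245, 0.1861]
ee_rot: [-3.124, -0.329, -0.009]
contact_force: [1.7, 0.6, 0.6]
grip_width: 0.0855
finger_force: 0.0
clock: 34.0
eef_pos: [0.4403, -0.205, 0.0816]
ee_rot: [3.124, 0.323, 0.004]
contact_force: [0.1, -0.6, -0.3]
grip_width: 0.0854
finger_force: 0.0
[127. 323.] 837 [ 0.717   0.3704  0.0927 66.    ]
[264. 264.] 2901 [5.841e-01 1.290e-02 2.302e-01 1.540e+02]
[235. 236.] 257 [7.357e-01 4.200e-03 1.510e-01 5.000e+01]
[350. 227.] 319 [ 0.4397 -0.2113  0.0862 41.    ]
[272. 192.] 241 [ 0.7369 -0.2813  0.1681 46.    ]
[397. 126.] 252 [ 0.5785 -0.9302  0.2086 33.    ]
[333.  90.] 172 [ 0.849  -1.1764  0.2908 51.    ]
[383.  30.] 565 [  0.2537  -2.2271   1.8865 122.    ]
t 34.0 at [ 0.4371 -0.2035  0.0759] yaw -78.3 q6 103 tilt 0.34 w 0.0852 F [-2.6  0.9 -5.3] ff 0.0
turn -0.3 shift [np.float64(0.004), np.float64(-0.0002), np.float64(0.0439)]
```

```bash
python3 -m jog '[[[0,0,0],[0,0,0],-1],[[0,0,0],[0,0,0.015],-1],[[0,0,0],[0,0,0.03],-1],[[0,0,0],[0,0,0.042],-1],[[0,0,0],[0,0,0.0495],-1],[[0,0,0],[0,0,0.0495],-0.6],[[0,0,0],[0,0,0.0495],0],[[0,0,0],[0,0,0.0495],1]]' 30
python3 -m jog '[[[0,0,0],[0,0,0],1],[[0,0,0],[0,0,0],1],[[0,0,0],[0,0,0],1],[[0,0,0],[0,0,0],1],[[0,0,0],[0,0,0],1],[[0,0,0],[0,0,0],-1],[[0,0,0],[0,0,0],-1],[[0,0,0],[0,0,0],-1]]'
python3 -m jog '[[[0,0,7],[0,0,0],-1],[[0,0,14],[0,0,0],-1],[[0,0,21],[0,0,0],-1],[[0,0,28],[0,0,0],-1],[[0,0,35],[0,0,0],-1],[[0,0,42],[0,0,0],-1],[[0,0,49],[0,0,0],-1],[[0,0,56],[0,0,0],-1]]'
python3 -m jog '[[[0,0,7],[0,0,0],-1],[[0,0,14],[0,0,0],-1],[[0,0,21],[0,0,0],-1],[[0,0,28],[0,0,0],-1],[[0,0,34],[0,0,0],-0.6],[[0,0,34],[0,0,0],1],[[0,0,34],[0,0,0],1],[[0,0,34],[0,0,0],1]]' 60
python3 -m jog '[[[0,0,0],[0,0,0],1],[[0,0,0],[0,0,0],1],[[0,0,0],[0,0,0],1],[[0,0,0],[0,0,0],1],[[0,0,0],[0,0,0],1],[[0,0,0],[0,0,0],1],[[0,0,0],[0,0,0],1],[[0,0,0],[0,0,0],1]]'
python3 -m jog '[[[0,0,0],[0,0,0],1],[[0,0,0],[0,0,-0.01],1],[[0,0,0],[0,0,-0.04],1],[[0,0,0],[0,0,-0.07],1],[[0,0,0],[0,0,-0.1],1],[[0,0,0],[0,0,-0.13],1],[[0,0,0],[0,0,-0.14],1],[[0,0,0],[0,0,-0.14],1]]'
python3 - <<'E'
from h import *
plan((.509,.024,.17,-168))
E
```

```text
clock: 34.72
eef_pos: [0.4419, -0.2023, 0.0331]
ee_rot: [3.124, 0.329, 0.003]
contact_force: [0.2, 0.8, 0.1]
grip_width: 0.0517
finger_force: 0.0
clock: 35.38
eef_pos: [0.4409, -0.2025, 0.0321]
ee_rot: [3.124, 0.327, 0.001]
contact_force: [0.4, 0.1, 0.2]
grip_width: 0.0697
finger_force: 0.0
clock: 36.05
eef_pos: [0.4407, -0.2025, 0.0318]
ee_rot: [2.909, -1.187, -0.0]
contact_force: [0.1, -0.1, 0.1]
grip_width: 0.0856
finger_force: 0.0
clock: 36.72
eef_pos: [0.4407, -0.2025, 0.0318]
ee_rot: [2.444, -1.974, -0.0]
contact_force: [-5.8, -1.4, 4.3]
grip_width: 0.0385
finger_force: 1.6
clock: 37.38
eef_pos: [0.4407, -0.2025, 0.0322]
ee_rot: [2.443, -1.974, 0.0]
contact_force: [-1.7, 1.3, 5.3]
grip_width: 0.0338
finger_force: 59.1
clock: 38.05
eef_pos: [0.4424, -0.2026, 0.1747]
ee_rot: [-2.441, 1.973, -0.007]
contact_force: [0.9, 0.7, -2.4]
grip_width: 0.0334
finger_force: 59.9
t 38.0 at [ 0.4424 -0.2026  0.1747] yaw -167.9 q6 13 tilt 0.33 w 0.0334 F [ 0.9  0.7 -2.4] ff 59.9
turn 0.1 shift [np.float64(-0.2077), np.float64(-0.1126), np.float64(0.0047)]
```

```bash
python3 -m jog '[[[0,0,0],[-0.034,-0.019,0],1],[[0,0,0],[-0.068,-0.037,0],1],[[0,0,0],[-0.1,-0.055,0],1],[[0,0,0],[-0.13,-0.072,0],1],[[0,0,0],[-0.16,-0.088,0],1],[[0,0,0],[-0.19,-0.104,0],1],[[0,0,0],[-0.2073,-0.1139,0],1],[[0,0,0],[-0.2073,-0.1139,0],1]]'
python3 -m jog '[[[0,0,0],[0,0,0.01],1],[[0,0,0],[0,0,0.02],1],[[0,0,0],[0,0,0.028],1],[[0,0,0],[0,0,0.033],1],[[0,0,0],[0,0,0.036],1],[[0,0,0],[0,0,0.038],1],[[0,0,0],[0,0,0.04],1],[[0,0,0],[0,0,0.04],1]]'
python3 - <<'E'
from h import *
plan((.509,.024,.1252,-168))
E
```

```text
clock: 38.72
eef_pos: [0.5099, 0.0271, 0.1702]
ee_rot: [2.444, -1.972, -0.001]
contact_force: [-0.7, -0.9, -0.7]
grip_width: 0.0341
finger_force: 60.0
clock: 39.38
eef_pos: [0.5092, 0.0237, 0.1317]
ee_rot: [-2.44, 1.979, 0.0]
contact_force: [-0.7, -0.2, -2.2]
grip_width: 0.0335
finger_force: 60.0
t 39.4 at [0.5092 0.0237 0.1317] yaw -168.1 q6 -13 tilt 0.0 w 0.0335 F [-0.7 -0.2 -2.2] ff 60.0
turn -0.1 shift [np.float64(-0.0003), np.float64(0.0002), np.float64(0.0065)]
```

```bash
python3 -m jog '[[[0,0,0],[0,0,0.001],1],[[0,0,0],[0,0,0.002],1],[[0,0,0],[0,0,0.003],1],[[0,0,0],[0,0,0.004],1],[[0,0,0],[0,0,0.005],1],[[0,0,0],[0,0,0.006],1],[[0,0,0],[0,0,0.007],1],[[0,0,0],[0,0,0.007],1]]'
python3 - <<'E'
from h import *
plan();print(sensors.state()['torque'].round(2))
E
```

```text
clock: 40.05
eef_pos: [0.5094, 0.0241, 0.1252]
ee_rot: [-2.441, 1.977, -0.0]
contact_force: [-2.4, 1.3, 5.4]
grip_width: 0.0336
finger_force: 60.5
t 40.0 at [0.5094 0.0241 0.1252] yaw -168.0 q6 -13 tilt 0.01 w 0.0336 F [-2.4  1.3  5.4] ff 60.5
[0.49 0.77 0.05]
```

```bash
python3 -m jog '[[[0,0,0],[0,0,0],-1],[[0,0,0],[0,0,0],-1],[[0,0,0],[0,0,0],-1],[[0,0,0],[0,0,0],-1],[[0,0,0],[0,0,-0.01],-1],[[0,0,0],[0,0,-0.05],-1],[[0,0,0],[0,0,-0.09],-1],[[0,0,0],[0,0,-0.13],-1]]' 40
python3 -m jog '[[[0,0,0],[0,0,-0.04],-1],[[0,0,0],[0,0,-0.08],-1],[[0,0,0],[0,0,-0.09],-1],[[0,0,0],[0,0,-0.09],-1],[[0,0,0],[0,0,-0.09],0],[[0,0,0],[0,0,-0.09],1],[[0,0,0],[0,0,-0.09],1],[[0,0,0],[0,0,-0.09],1]]' 40
python3 - <<'E'
from h import *
print(robot.tcp_to_tips)
plan((.5882,.1843,.33,-168),(.5882,.1843,.295,-168))
s=snap('side');im=cv2.resize(s['color'][170:300,200:340,::-1],None,fx=4.5,fy=4.5,interpolation=2);cv2.imwrite('pics/s5.png',im)
E
```

```text
clock: 40.72
eef_pos: [0.5088, 0.0236, 0.257]
ee_rot: [2.44, -1.977, -0.0]
contact_force: [0.5, 0.8, 0.3]
grip_width: 0.0851
finger_force: 0.0
clock: 41.38
eef_pos: [0.5089, 0.0238, 0.3438]
ee_rot: [2.439, -1.977, -0.002]
contact_force: [0.3, -0.4, -0.1]
grip_width: 0.0388
finger_force: 0.0
0.019
t 41.4 at [0.5089 0.0238 0.3438] yaw -168.0 q6 -13 tilt 0.12 w 0.0388 F [ 0.3 -0.4 -0.1] ff 0.0
turn -0.0 shift [np.float64(-0.1405), np.float64(-0.1108), np.float64(0.0138)]
turn 0 shift [np.float64(0.0), np.float64(0.0), np.float64(0.035)]
```

View pics/s5.png

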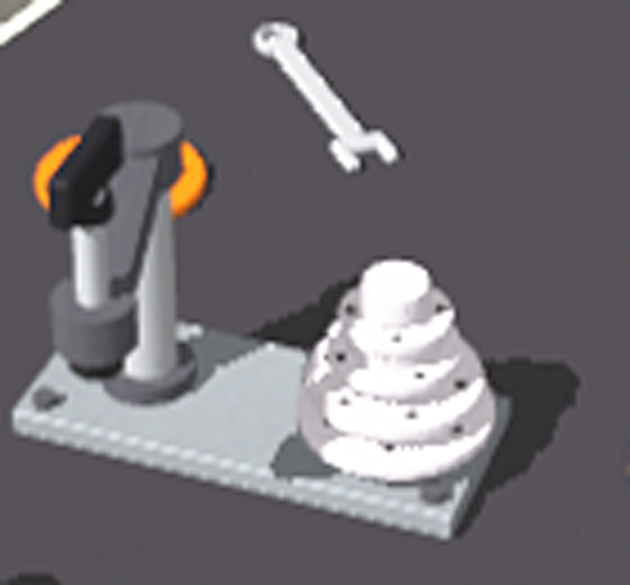

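The side view shows the stack in the right order (110, 98, 74, cap), level and fully home. I'll touch the top of the wing lightly to check its height.

```bash
python3 -m jog '[[[0,0,0],[-0.028,-0.022,0],1],[[0,0,0],[-0.056,-0.044,0],1],[[0,0,0],[-0.085,-0.067,0],1],[[0,0,0],[-0.115,-0.09,0],1],[[0,0,0],[-0.1405,-0.1108,0],1],[[0,0,0],[-0.1405,-0.1108,0.02],1],[[0,0,0],[-0.1405,-0.1108,0.04],1],[[0,0,0],[-0.1405,-0.1108,0.051],1]]'
python3 -m jog '[[[0,0,0],[0,0,0],1],[[0,0,0],[0,0,0],1],[[0,0,0],[0,0,0.001],1],[[0,0,0],[0,0,0.001],1],[[0,0,0],[0,0,0.002],1],[[0,0,0],[0,0,0.002],1],[[0,0,0],[0,0,0.003],1],[[0,0,0],[0,0,0.003],1]]'
python3 -m jog '[[[0,0,0],[0,0,0.0005],1],[[0,0,0],[0,0,0.0005],1],[[0,0,0],[0,0,0.001],1],[[0,0,0],[0,0,0.001],1],[[0,0,0],[0,0,0.001],1],[[0,0,0],[0,0,0.001],1],[[0,0,0],[0,0,0.001],1],[[0,0,0],[0,0,0.001],1]]'
```

```text
clock: 42.1
eef_pos: [0.5877, 0.1848, 0.2903]
ee_rot: [2.438, -1.975, -0.003]
contact_force: [0.0, 0.0, -0.9]
grip_width: 0.0004
finger_force: 0.0
clock: 42.77
eef_pos: [0.5885, 0.1843, 0.291]
ee_rot: [-2.44, 1.978, -0.0]
contact_force: [0.2, -0.2, -0.4]
grip_width: -0.0003
finger_force: 0.0
clock: 43.43
eef_pos: [0.5886, 0.1844, 0.2898]
ee_rot: [-2.441, 1.978, -0.0]
contact_force: [0.4, -0.3, -0.3]
grip_width: 0.0001
finger_force: 0.0
```

```bash
for i in 1 2 3; do python3 -m jog '[[[0,0,0],[0,0,0.0005],1],[[0,0,0],[0,0,0.0005],1],[[0,0,0],[0,0,0.001],1],[[0,0,0],[0,0,0.001],1],[[0,0,0],[0,0,0.001],1],[[0,0,0],[0,0,0.001],1],[[0,0,0],[0,0,0.001],1],[[0,0,0],[0,0,0.001],1]]' | egrep 'pos|contact' ; done
```

```text
eef_pos: [0.5886, 0.1844, 0.2888]
contact_force: [0.3, 0.7, -0.1]
eef_pos: [0.5886, 0.1844, 0.2879]
contact_force: [-0.3, -0.4, 1.6]
eef_pos: [0.5889, 0.1845, 0.2879]
contact_force: [-1.7, 0.2, 6.4]
```

```bash
python3 -m jog '[[[0,0,0],[0,0,-0.01],1],[[0,0,0],[0,0,-0.01],-1],[[0,0,0],[0,0,-0.01],-1],[[0,0,0],[0,0,-0.01],-1],[[0,0,0],[0,0,-0.01],-1],[[0,0,0],[0,0,0],-1],[[0,0,0],[0,0,0.012],-1],[[0,0,0],[0,0,0.021],-1]]' 50
python3 -m jog '[[[0,0,0],[0,0,0],0],[[0,0,0],[0,0,0],1],[[0,0,0],[0,0,0],1],[[0,0,0],[0,0,0],1],[[0,0,0],[0,0,0],1],[[0,0,0],[0,0,0],1],[[0,0,0],[0,0,0],1],[[0,0,0],[0,0,0],1]]'
python3 - <<'E'
from h import *
plan()
arc([.6563,.05],[-3.5,-7,-10.5,-14.5,-18.5,-22.5,-26,-29,-2,-4,-6,-8,-10,-12,-14,-16])
E
```

```text
clock: 46.1
eef_pos: [0.588, 0.1842, 0.264]
ee_rot: [2.44, -1.978, -0.001]
contact_force: [0.4, -0.5, -0.6]
grip_width: 0.0833
finger_force: 0.0
clock: 46.77
eef_pos: [0.5889, 0.1844, 0.2665]
ee_rot: [-2.44, 1.977, -0.001]
contact_force: [0.7, -0.1, 3.6]
grip_width: 0.0127
finger_force: 51.4
t 46.8 at [0.5889 0.1844 0.2665] yaw -168.0 q6 -24 tilt 0.07 w 0.0127 F [ 0.7 -0.1  3.6] ff 51.4
r 0.150371234778018
-3.5 0.0026 0.0088
-7 0.0057 0.0174
-10.5 0.0094 0.0259
-14.5 0.0142 0.0352
-18.5 0.0196 0.0442
-22.5 0.0256 0.0528
-26 0.0314 0.0599
-29 0.0367 0.0658
-2 0.0014 0.0051
-4 0.003 0.0101
-6 0.0048 0.015
-8 0.0067 0.0199
-10 0.0088 0.0247
-12 0.0111 0.0294
-14 0.0135 0.0341
-16 0.0161 0.0386
```

```bash
for i in 1 2; do python3 -m jog '[[[0,0,-3.5],[0.0026,0.0088,0],1],[[0,0,-7],[0.0057,0.0174,0],1],[[0,0,-10.5],[0.0094,0.0259,0],1],[[0,0,-14.5],[0.0142,0.0352,0],1],[[0,0,-18.5],[0.0196,0.0442,0],1],[[0,0,-22.5],[0.0256,0.0528,0],1],[[0,0,-26],[0.0314,0.0599,0],1],[[0,0,-29],[0.0367,0.0658,0],1]]'; done
python3 -m jog '[[[0,0,-2],[0.0014,0.0051,0],1],[[0,0,-4],[0.003,0.0101,0],1],[[0,0,-6],[0.0048,0.015,0],1],[[0,0,-8],[0.0067,0.0199,0],1],[[0,0,-10],[0.0088,0.0247,0],1],[[0,0,-12],[0.0111,0.0294,0],1],[[0,0,-14],[0.0135,0.0341,0],1],[[0,0,-14],[0.0135,0.0341,0],1]]'
python3 - <<'E'
from h import *
plan();print(sensors.state()['torque'].round(2))
arc([.6563,.05],[-.5,-1,-1.5,-2,-2.5,-3,-3.5,-4])
E
```

```text
clock: 47.43
eef_pos: [0.5317, 0.1352, 0.2665]
ee_rot: [-2.859, 1.298, -0.001]
contact_force: [-0.5, 3.5, 3.0]
grip_width: 0.0132
finger_force: 51.4
clock: 48.1
eef_pos: [0.5057, 0.064, 0.2665]
ee_rot: [-3.093, 0.541, -0.0]
contact_force: [-4.0, 2.5, 4.3]
grip_width: 0.013
finger_force: 51.8
clock: 48.77
eef_pos: [0.5068, 0.0266, 0.2664]
ee_rot: [3.137, -0.163, -0.0]
contact_force: [-1.7, -2.0, 5.5]
grip_width: 0.013
finger_force: 51.8
t 48.8 at [0.5068 0.0266 0.2664] yaw -95.9 q6 59 tilt 0.02 w 0.013 F [-1.7 -2.   5.5] ff 51.8
[-0.67  0.97  0.01]
r 0.15127856110721186
-0.5 0.0003 0.0013
-1 0.0007 0.0025
-1.5 0.0011 0.0038
-2 0.0014 0.0051
-2.5 0.0018 0.0063
-3 0.0022 0.0076
-3.5 0.0026 0.0089
-4 0.0031 0.0101
```

```bash
python3 -m jog '[[[0,0,-0.5],[0.0003,0.0013,0],1],[[0,0,-1],[0.0007,0.0025,0],1],[[0,0,-1],[0.0007,0.0025,0],1],[[0,0,-1.5],[0.0011,0.0038,0],1],[[0,0,-1.5],[0.0011,0.0038,0],1],[[0,0,-2],[0.0014,0.0051,0],1],[[0,0,-2],[0.0014,0.0051,0],1],[[0,0,-2],[0.0014,0.0051,0],1]]'
python3 - <<'E'
from h import *
plan();print(sensors.state()['torque'].round(2))
E
```

```text
clock: 49.43
eef_pos: [0.5075, 0.0231, 0.2664]
ee_rot: [-3.138, 0.111, 0.0]
contact_force: [-5.4, 6.5, 8.8]
grip_width: 0.0129
finger_force: 52.2
t 49.4 at [0.5075 0.0231 0.2664] yaw -94.1 q6 61 tilt 0.11 w 0.0129 F [-5.4  6.5  8.8] ff 52.2
[2.   2.26 0.  ]
```

```bash
for i in 1 2; do python3 -m jog '[[[0,0,6],[0,0,0.0005],1],[[0,0,12],[0,0,0.001],1],[[0,0,18],[0,0,0.0015],1],[[0,0,24],[0,0,0.002],1],[[0,0,30],[0,0,0.0025],1],[[0,0,36],[0,0,0.003],1],[[0,0,42],[0,0,0.0035],1],[[0,0,48],[0,0,0.004],1]]'; done
python3 - <<'E'
from h import *
plan();print(sensors.state()['torque'].round(2))
E
```

```text
clock: 50.1
eef_pos: [0.5075, 0.0231, 0.2624]
ee_rot: [-2.818, 1.385, 0.001]
contact_force: [-5.2, 5.2, 8.2]
grip_width: 0.013
finger_force: 52.3
clock: 50.77
eef_pos: [0.5075, 0.0231, 0.2585]
ee_rot: [-2.011, 2.412, 0.002]
contact_force: [-6.0, 5.2, 8.0]
grip_width: 0.0129
finger_force: 52.3
t 50.8 at [0.5075 0.0231 0.2585] yaw 169.6 q6 -35 tilt 0.09 w 0.0129 F [-6.   5.2  8. ] ff 52.3
[ 2.02  2.44 -0.02]
```

```bash
for i in 1 2; do python3 -m jog '[[[0,0,6],[0,0,0.0005],1],[[0,0,12],[0,0,0.001],1],[[0,0,18],[0,0,0.0015],1],[[0,0,24],[0,0,0.002],1],[[0,0,30],[0,0,0.0025],1],[[0,0,36],[0,0,0.003],1],[[0,0,42],[0,0,0.0035],1],[[0,0,48],[0,0,0.004],1]]'; done
python3 -m jog '[[[0,0,0],[0,0,0],-1],[[0,0,0],[0,0,0],-1],[[0,0,0],[0,0,0],-1],[[0,0,0],[0,0,0],-1],[[0,0,0],[0,0,0],-1],[[0,0,0],[0,0,-0.02],-1],[[0,0,0],[0,0,-0.04],-1],[[0,0,0],[0,0,-0.045],-1]]'
for i in 1 2 3; do python3 -m jog '[[[0,0,-7],[0,0,0],-1],[[0,0,-14],[0,0,0],-1],[[0,0,-21],[0,0,0],-1],[[0,0,-28],[0,0,0],-1],[[0,0,-35],[0,0,0],-1],[[0,0,-42],[0,0,0],-1],[[0,0,-49],[0,0,0],-1],[[0,0,-55],[0,0,0],-1]]' | grep clock; done
python3 - <<'E'
from h import *
plan()
s=snap('top');print([(np.round(d['at'],3),round(d['score'],2)) for l in ('wing','swing') for d in models.recognise(l,'top')[:1]])
s=snap('side');im=cv2.resize(s['color'][170:300,200:340,::-1],None,fx=4.5,fy=4.5,interpolation=2);cv2.imwrite('pics/s6.png',im)
E
```

```text
clock: 51.43
eef_pos: [0.5074, 0.0231, 0.2544]
ee_rot: [-0.857, 3.022, 0.003]
contact_force: [-7.3, 5.3, 7.7]
grip_width: 0.013
finger_force: 52.3
clock: 52.1
eef_pos: [0.5074, 0.0232, 0.2504]
ee_rot: [-0.447, -3.109, -0.003]
contact_force: [-6.2, 5.5, 9.1]
grip_width: 0.0129
finger_force: 52.3
clock: 52.77
eef_pos: [0.5093, 0.0221, 0.2977]
ee_rot: [0.436, 3.107, 0.001]
contact_force: [0.9, 0.2, 1.1]
grip_width: 0.0851
finger_force: 0.0
clock: 53.43
clock: 54.1
clock: 54.77
t 54.8 at [0.508  0.022  0.2945] yaw -120.7 q6 35 tilt 0.02 w 0.0851 F [-0.4 -1.1  0.1] ff 0.0
[(array([0.496, 0.027, 0.254]), 0.5), (array([0.49 , 0.021, 0.223]), 0.6)]
```

View pics/s6.png

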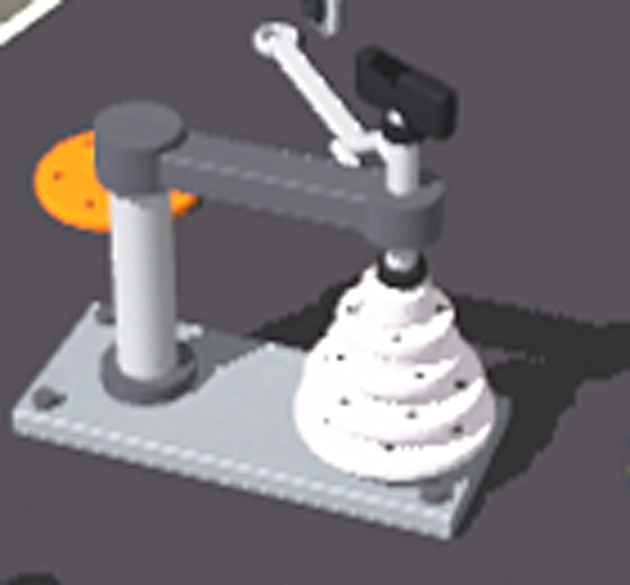

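The side view shows the arm at its stop, with the screw on the stack axis and the pad just above the cap. About 123° remains.

```bash
python3 -m jog '[[[0,0,-7],[0,0,0],-1],[[0,0,-14.7],[0,0,0.01],-1],[[0,0,-14.7],[0,0,0.025],-1],[[0,0,-14.7],[0,0,0.038],-1],[[0,0,-14.7],[0,0,0.045],-1],[[0,0,-14.7],[0,0,0.045],-1],[[0,0,-14.7],[0,0,0.045],0],[[0,0,-14.7],[0,0,0.045],1]]' 50
python3 -m jog '[[[0,0,0],[0,0,0],1],[[0,0,0],[0,0,0],1],[[0,0,0],[0,0,0],1],[[0,0,0],[0,0,0],1],[[0,0,0],[0,0,0],1],[[0,0,0],[0,0,0],1],[[0,0,0],[0,0,0],1],[[0,0,0],[0,0,0],1]]'
python3 - <<'E'
from h import *
plan()
E
for i in 1 2; do python3 -m jog '[[[0,0,6],[0,0,0.0005],1],[[0,0,12],[0,0,0.001],1],[[0,0,18],[0,0,0.0015],1],[[0,0,24],[0,0,0.002],1],[[0,0,30],[0,0,0.0025],1],[[0,0,36],[0,0,0.003],1],[[0,0,42],[0,0,0.0035],1],[[0,0,48],[0,0,0.004],1]]'; done
python3 - <<'E'
from h import *
plan();print(sensors.state()['torque'].round(2))
E
```

```text
clock: 55.63
eef_pos: [0.5085, 0.0222, 0.2506]
ee_rot: [-3.109, 0.448, -0.002]
contact_force: [-0.0, 0.9, -0.3]
grip_width: 0.0639
finger_force: 0.0
clock: 56.3
eef_pos: [0.5084, 0.0228, 0.2504]
ee_rot: [-3.108, 0.446, -0.002]
contact_force: [-1.6, 5.7, 4.8]
grip_width: 0.0128
finger_force: 51.6
t 56.3 at [0.5084 0.0228 0.2504] yaw -106.3 q6 49 tilt 0.1 w 0.0128 F [-1.6  5.7  4.8] ff 51.6
clock: 56.97
eef_pos: [0.5078, 0.0222, 0.2464]
ee_rot: [-2.655, 1.679, -0.0]
contact_force: [-3.4, 3.8, 7.4]
grip_width: 0.0132
finger_force: 51.9
clock: 57.63
eef_pos: [0.507, 0.0221, 0.2424]
ee_rot: [1.742, -2.613, -0.001]
contact_force: [-7.9, 5.2, 10.0]
grip_width: 0.0132
finger_force: 52.4
t 57.6 at [0.507  0.0221 0.2424] yaw 157.4 q6 -47 tilt 0.08 w 0.0132 F [-7.9  5.2 10. ] ff 52.4
[1.74 2.96 0.14]
```

```bash
python3 -m jog '[[[0,0,5],[0,0,0.0004],1],[[0,0,10],[0,0,0.0008],1],[[0,0,15],[0,0,0.0012],1],[[0,0,20],[0,0,0.0017],1],[[0,0,24],[0,0,0.002],1],[[0,0,26],[0,0,0.0022],1],[[0,0,26],[0,0,0.0022],1],[[0,0,26],[0,0,0.0022],1]]'
python3 - <<'E'
from h import *
plan();print(sensors.state()['torque'].round(2))
E
```

```text
clock: 58.3
eef_pos: [0.5067, 0.0224, 0.2402]
ee_rot: [1.116, -2.935, -0.002]
contact_force: [-10.0, 6.3, 10.6]
grip_width: 0.013
finger_force: 52.6
t 58.3 at [0.5067 0.0224 0.2402] yaw 131.7 q6 -73 tilt 0.11 w 0.013 F [-10.    6.3  10.6] ff 52.6
[ 2.3  3.6 -0. ]
```

```bash
python3 -m jog '[[[0,0,0],[0,0,0],0.6],[[0,0,0],[0,0,0],0],[[0,0,0],[0,0,0],-1],[[0,0,0],[0,0,0],-1],[[0,0,0],[0,0,0],-1],[[0,0,0],[0,0,-0.01],-1],[[0,0,0],[0,0,-0.04],-1],[[0,0,0],[0,0,-0.08],-1]]'
python3 -m jog '[[[0,0,0],[0,0,-0.03],-1],[[0,0,0],[0,0,-0.06],-1],[[0,0,0],[0,0,-0.08],-1],[[0,0,0],[0.03,0.02,-0.08],-1],[[0,0,0],[0.06,0.04,-0.08],-1],[[0,0,0],[0.09,0.06,-0.08],-1],[[0,0,0],[0.12,0.08,-0.08],-1],[[0,0,0],[0.12,0.08,-0.08],-1]]'
python3 - <<'E'
from h import *
plan()
a=snap('side')['color'][160:310,195:345,::-1];b=snap('top')['color'][140:290,230:380,::-1]
cv2.imwrite('pics/fin.png',np.hstack([cv2.resize(i,None,fx=2.66,fy=2.66,interpolation=2) for i in (a,b)]))
E
```

```text
clock: 58.97
eef_pos: [0.5065, 0.0216, 0.3185]
ee_rot: [1.115, -2.931, -0.0]
contact_force: [2.7, 0.5, -0.1]
grip_width: 0.0852
finger_force: 0.0
clock: 59.63
eef_pos: [0.3607, 0.0003, 0.4018]
ee_rot: [-1.115, 2.932, 0.002]
contact_force: [-1.1, -0.7, -0.1]
grip_width: 0.0854
finger_force: 0.0
t 59.6 at [3.607e-01 3.000e-04 4.018e-01] yaw 131.7 q6 -81 tilt 0.3 w 0.0854 F [-1.1 -0.7 -0.1] ff 0.0
```

View pics/fin.png

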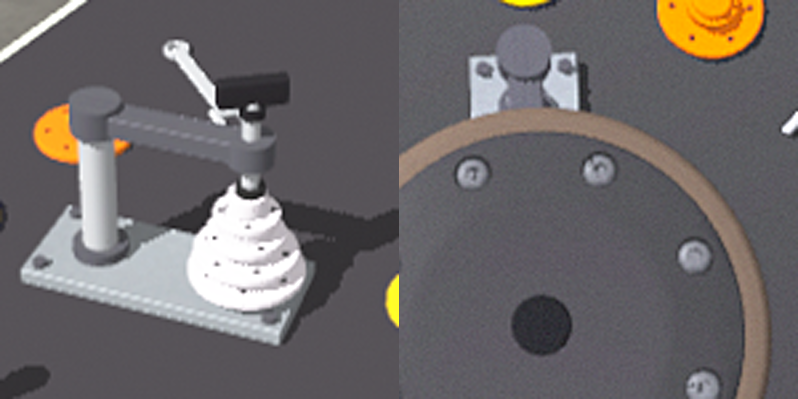

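The side view (left) shows the arm at its stop, the pad pressed on the cap and the stack straight. The robot is clear, so I'm handing in.

```bash
python3 -c "
from bench import robot; print(robot.sign_off())"
```

```text
the job is handed in; nothing more can be done
None
```

I handed the job in at about 60 s: the 110, 98 and 74 mm steps and the cap are stacked home on the spigot, the arm is back against its stop, and the wing is an estimated quarter turn past first touch (worked out from the wing's angle and height, since the touch itself could not be felt).

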